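# Seal the dowels and tenons away dry

### The arm

A 6-joint arm with a two-finger parallel gripper is mounted at the origin on the work surface; the furniture and walls round the work are solid. World frame = base frame: x ahead of the robot, y to its left, z up, the work surface at z = 0. Lengths are in m, angles in degrees, forces in N, time in s.
With the tool pointing down it reaches from about 0.3 to 0.75 m from the base axis. Payload 8.5 kg.
Tool frame: the origin (TCP) lies at the very end of the fingers, on their centre line; the grasp point (between the pads) lies 19 mm behind it; z points along the fingers, y is the line along which they close (so a half turn about z gives the same grasp; the last joint's range is limited). The gripper opens to 85 mm and grips with 20 to 120 N. Pads are 22 mm wide; open, the fingers measure 114 mm over their backs; the gripper's body (76 mm by 85 mm) begins 54 mm behind the grasp point. The pads swing forward as they close: fully open they stand 13 mm farther back than shut.
Start: joints at [52.122, 21.807, 74.336, -0, 83.858, -12.336], TCP at [0.237, 0.496, 0.231] pointing down, gripper open.
Joint ranges: [-178.18, 178.18], [-50.72, 133.34], [12.68, 142.11], [-81.47, 261.47], [9.98, 163.14], [-165.26, 165.26]. Speed limits (degrees/s): [136.94, 136.94, 180, 180, 180, 180].

### API

Orientations are given as a 3x3 rotation matrix whose columns are the frame's x, y, z axes.
In Python, from rig import observe, cams, ticket gives the robot as it stands.
- The arm moves only by the tool move_arm, never from a script. Its arguments are lists of equal length, an entry for each row: "jaw": the finger opening in cm, from 0 to 8.54; "dp": the shift along the tool's x, y, z in cm, a list of three; "turn": the turn, a rotation vector about the tool's x, y, z in rad, a list of three. In form: {"jaw": [jaw, ...], "dp": [[tx, ty, tz], ...], "turn": [[wx, wy, wz], ...]}. A call has 1 to 12 rows; each row shifts and turns the commanded pose from where the row before left it, along the tool's axes as they then stand; what a row does not reach is not made up. A row lasts 1/12 s, in which the tool goes at most 41.7 mm and 7.16 degrees, less where a joint would pass 70% of its speed; a pose out of reach is approached as far as the arm can. A call is refused whole if a number of a shift passes 4.17 or a number of a turn 0.125, either way. A call with a gripper value outside its range is refused whole. The fingers move at their own pace and stop on an object; "force" is the grip in N (left out, the last holds). Time passes only in rows, so rows that do not move let the fingers close. It gives the time, the measured TCP pose, the force, the opening and the grip force at its end, in the units of the state.
- observe(): the state, without advancing time (a new reading comes with each control period).
- cams.get_image(name): name is "scene" or "side" or "wrist"; returns (picture, depth): 384x512x3 uint8, red, green, blue; 384x512 float32, m along the optical axis (not along the pixel's ray), 0 where there is no reading.
- cams.calibration(name): a dict with "vertical_fov" (degrees; the focal length in pixels is half the picture's height over the tangent of half this angle, whatever the lens; pixels are square), "cx", "cy" (the principal point, pixels), "view" (4x4, takes a point from world to camera coordinates); the wrist camera has in their place "tool_from_camera" (4x4, takes a point from camera to tool coordinates, whose origin is the TCP and whose axes are the flange's). Camera axes: x right, y up, looking along -z (the intrinsics and any distortion apply to the point x, -y, -z); pixel columns grow to the right and rows downward; lengths in m; the calibration is good to about 2 mm. The wrist camera is an equidistant fisheye: a pixel r from the principal point sees the ray r / f radians off the axis. A picture is of the moment at which its call begins: read the wrist's pose just before it. calibration takes no time and is no camera call.
- ticket.close_job(): hands the job in; it is judged then, once.
Trained networks look in the newest picture that a camera, given by its name, has taken for a name from the list of things; names that differ only in an ending like _2 or _b are one class to them, and where a whole thing is asked for, a point or a joint stands for the part that bears it (a point fixed in the world has none). Each returns a list of dicts, best first, with "p" (0 to 1); they miss things now and then, are a little off and sometimes report something else, mostly with a low value. They report only what shows in the picture. A call takes as long as a camera call.
- cams.spot_in(camera, query): "box" ([centre column, centre row, width, height] as shares, 0 to 1, of the picture: columns of its width, rows of its height, round what is visible of it).
- cams.outline_of(camera, query): "mask" (384x512 bool, what is visible of it) and "box" ([centre column, centre row, width, height] as shares, 0 to 1, of the picture: columns of its width, rows of its height, round what is visible of it).
- cams.mark_of(camera, query): "location" ([column, row] as shares, 0 to 1, of the picture: columns of its width, rows of its height: a listed point, or the origin of a listed thing).
The state is a dict: "time_s": time; "q": joint angles; "qvel": joint speeds; "joint_efforts": joint torques, N m; "position": TCP position; "tool_rot": TCP orientation; "ft_force": force on the tool from outside, world axes, zero at the start; "wrist_torque": the same for the moment, N m; "grip_width": finger opening in m; "gripper_force": force on a finger pad.
Only numpy, scipy, OpenCV 4.12 (cv2) and the standard library are available. Lean on these libraries where they do the work, as an engineer would, in place of code of your own. Each camera call takes 0.05 s, during which the arm holds its last target. There are 200 camera calls.

### The job

Put the loose beech dowels and flat loose tenons that lie about the bench away dry: each goes into the canister that already holds one of its own kind. Then put a lid on both canisters and swing each wire bail up and over the lid until it snaps into the dimple on top and clamps the lid down on its seal; leave the other tools where they are.

Things in the scene. Friction and masses are not known exactly. Their poses are not given: they have to be found in the camera images.
- canister_a: open round aluminium canister, screwed to the bench by its base flange (108 mm across, 6 mm thick). Origin: centre of its underside; z up its axis. Outside 92 mm, bore 86 mm, inner floor at z = 10 mm, metal rim at z = 92 mm. Its wire bail turns about the canister's y direction at z = 61 mm and leans to its -x side while open. Both canisters are alike; one already holds a dowel, the other a tenon
- canister_a_mouth (a point): on the axis of canister_a, 98 mm above its origin: level with the top of the springy rubber seal ring (96 mm across, bore 84 mm) that stands on the rim and yields up to 6 mm downward, 3 N per mm
- bail_a (a joint): angle of the wire bail of canister_a (rad): 0 = upright, ball tip in the lid's dimple (clamped); grows as it swings open to the canister's -x side, at most 1.2; stop at -0.06. It stays where it is left. Ball tip (8 mm) 71 mm from the pivot. With a lid on, the tip meets the boss's slope at about 0.3, is tightest over the ridge at 0.14 (15 to 20 N at the loop), then snaps into the dimple
- bail_a_loop (a point): middle of the outer bar of the finger loop of bail_a: 4.6 mm wire, 24 mm wide, with a smooth black 8 mm sleeve on that bar, 83 to 97 mm from the pivot axis (this point 97 mm); push the bail by this bar. The bail's two arms stand 53 mm either side of the canister's axis
- canister_b: open round aluminium canister, screwed to the bench by its base flange (108 mm across, 6 mm thick). Origin: centre of its underside; z up its axis. Outside 92 mm, bore 86 mm, inner floor at z = 10 mm, metal rim at z = 92 mm. Its wire bail turns about the canister's y direction at z = 61 mm and leans to its -x side while open. Both canisters are alike; one already holds a dowel, the other a tenon
- canister_b_mouth (a point): on the axis of canister_b, 98 mm above its origin: level with the top of the springy rubber seal ring (96 mm across, bore 84 mm) that stands on the rim and yields up to 6 mm downward, 3 N per mm
- bail_b (a joint): angle of the wire bail of canister_b (rad): 0 = upright, ball tip in the lid's dimple (clamped); grows as it swings open to the canister's -x side, at most 1.2; stop at -0.06. It stays where it is left. Ball tip (8 mm) 71 mm from the pivot. With a lid on, the tip meets the boss's slope at about 0.3, is tightest over the ridge at 0.14 (15 to 20 N at the loop), then snaps into the dimple
- bail_b_loop (a point): middle of the outer bar of the finger loop of bail_b: 4.6 mm wire, 24 mm wide, with a smooth black 8 mm sleeve on that bar, 83 to 97 mm from the pivot axis (this point 97 mm); push the bail by this bar. The bail's two arms stand 53 mm either side of the canister's axis
- lid_a_boss (a point): loose lid, 110 g, fits either canister: plug 80 mm across, 8 mm deep, tapering to 73 mm at its foot; on it a plate 97 mm across, 5 mm thick, that rests on the seal; then a boss 44 mm across, 30 mm high (lowest 22 mm upright: the grip), with a dimple on top. This point: on the lid's axis, 22 mm above its underside, z up. It lies 112 mm above the canister's origin when unclamped, about 110 mm clamped
- lid_b_boss (a point): loose lid, 110 g, fits either canister: plug 80 mm across, 8 mm deep, tapering to 73 mm at its foot; on it a plate 97 mm across, 5 mm thick, that rests on the seal; then a boss 44 mm across, 30 mm high (lowest 22 mm upright: the grip), with a dimple on top. This point: on the lid's axis, 22 mm above its underside, z up. It lies 112 mm above the canister's origin when unclamped, about 110 mm clamped
- dowel_0_mid (a point): beech fluted dowel, a rod 16 mm thick and 60 mm long, 18 g; the point is its centre, its x axis runs along the rod; this one lies in one of the canisters from the start
- dowel_1_mid (a point): beech fluted dowel, a rod 16 mm thick and 60 mm long, 18 g; the point is its centre, its x axis runs along the rod; lies on the bench, if present
- dowel_2_mid (a point): beech fluted dowel, a rod 16 mm thick and 60 mm long, 18 g; the point is its centre, its x axis runs along the rod; lies on the bench, if present
- dowel_3_mid (a point): beech fluted dowel, a rod 16 mm thick and 60 mm long, 18 g; the point is its centre, its x axis runs along the rod; lies on the bench, if present
- tenon_0_mid (a point): beech loose tenon, a flat bar 60 x 26 x 12 mm with rounded edges, 20 g; the point is its centre, x along its 60 mm length, y along its 26 mm width, z through its 12 mm thickness; this one lies in one of the canisters from the start
- tenon_1_mid (a point): beech loose tenon, a flat bar 60 x 26 x 12 mm with rounded edges, 20 g; the point is its centre, x along its 60 mm length, y along its 26 mm width, z through its 12 mm thickness; lies on the bench, if present
- tenon_2_mid (a point): beech loose tenon, a flat bar 60 x 26 x 12 mm with rounded edges, 20 g; the point is its centre, x along its 60 mm length, y along its 26 mm width, z through its 12 mm thickness; lies on the bench, if present
- tenon_3_mid (a point): beech loose tenon, a flat bar 60 x 26 x 12 mm with rounded edges, 20 g; the point is its centre, x along its 60 mm length, y along its 26 mm width, z through its 12 mm thickness; lies on the bench, if present
- bench_dog: bench dog that belongs to the rest of the bench and stays where it is (origin at its underside)
- mallet: mallet that belongs to the rest of the bench and stays where it is (origin at its underside)
- tape_measure: tape measure that belongs to the rest of the bench and stays where it is (origin at its underside)

How it is judged:
By the outcome, as a careful person would: the job done as asked, in the order asked, and still so for the second after the job is handed in, with the robot touching nothing.
Of dowel_1, tenon_1, dowel_2, tenon_2, dowel_3, tenon_3 only 3 to 5 are there at a start; the rules pass over those that are not, and their reading is None.
At some moment in a run one of tenon_1, tenon_2, tenon_3 may be knocked a few centimetres aside while the robot is not near it.
Once in a run the grip may slacken for a moment while it holds something.
It also fails if it takes over 210 s, if anything falls off the work surface, if the arm or the gripper's body presses on something with over 40 N, if the wrist force passes 120 N, or if a joint passes its speed limit or range.

## Working session

There is one attempt and no reset: what is moved stays moved. The work goes in short steps, Python scripts to look and compute and a tool call to move; the robot and the scene stay as the last step left them, time stands still between calls to the robot, and variables do not carry over. Pictures are saved under pics/ and viewed, at most 14 in all, crops included, and the job is handed in when it is done.

Besides the shell and the picture viewer there is one more tool, called after "Request:" as name(argument=value, ...) on one line, values as JSON. move_arm: Moves the arm, as the interface text tells. Its arguments: {"type":"object","properties":{"jaw":{"type":"array","items":{"type":"number"}},"dp":{"type":"array","items":{"type":"array","items":{"type":"number"}}},"turn":{"type":"array","items":{"type":"array","items":{"type":"number"}}},"force":{"type":"number"}},"required":["jaw","dp","turn"]}

```bash
ls; mkdir -p pics; cat > h.py <<'E'
import numpy as np, cv2
from rig import observe, cams, ticket
def save(n,im): cv2.imwrite('pics/'+n+'.png',im[:,:,::-1])
def pix2world(name,u,v,d=None,z=None,st=None):
    c=cams.calibration(name); f=192/np.tan(np.radians(c['vertical_fov'])/2)
    a=(np.asarray(u,float)-c['cx'])/f; b=(np.asarray(v,float)-c['cy'])/f
    if name=='wrist':
        r=np.hypot(a,b)+1e-9; ray=np.stack([a/r*np.sin(r),-b/r*np.sin(r),-np.cos(r)],-1); ray=ray/np.abs(ray[...,2:])
        T=np.eye(4); T[:3,:3]=st['tool_rot']; T[:3,3]=st['position']; M=T@c['tool_from_camera']
    else:
        ray=np.stack([a,-b,-np.ones_like(a)],-1); M=np.linalg.inv(c['view'])
    R,o=M[:3,:3],M[:3,3]; w=ray@R.T
    if d is not None: return o+w*np.asarray(d)[...,None]
    return o+w*((z-o[2])/w[...,2])[...,None]
E
python3 - <<'E'
from h import *
st=observe(); print(st)
for n in ['scene','side','wrist']:
    c=cams.calibration(n); print(n,c)
    im,d=cams.get_image(n); save(n+'0',im); np.save(n+'0.npy',d)
E
```

```text
pics
{'time_s': 0.0, 'q': array([ 5.21203124e+01,  2.18395362e+01,  7.43853473e+01, -1.26399634e-03,
        8.38595054e+01, -1.23344985e+01]), 'qvel': array([-0.01508651,  0.0497525 ,  0.03760772,  0.03883377,  0.10866491,
       -0.06562669]), 'joint_efforts': array([-2.59481430e-04, -4.48456371e+01, -2.31277728e+01, -1.30048529e-04,
        4.66024343e-03, -1.62120455e-05]), 'position': array([0.2369761 , 0.49598914, 0.23072192]), 'tool_rot': array([[-9.02246354e-01,  4.31220047e-01, -8.87033511e-04],
       [ 4.31220860e-01,  9.02245636e-01, -1.17600181e-03],
       [ 2.93206558e-04, -1.44355070e-03, -9.99998915e-01]]), 'ft_force': array([-0.10973061, -0.15892912, -0.50909701]), 'wrist_torque': array([ 0.020398  ,  0.0350098 , -0.01653778]), 'gripper_force': 0.0, 'grip_width': 0.08563458438514551}
scene {'vertical_fov': 53.12668399228518, 'cx': 251.01753426131867, 'cy': 197.556572349281, 'view': array([[-0.49702741, -0.86769797,  0.00799866,  0.24915484],
       [ 0.6575708 , -0.37061762,  0.65592928, -0.39052563],
       [-0.56618406,  0.33127451,  0.75477997, -1.17415206],
    
[... 158 characters left out ...]
 array([[-0.98479279, -0.17372718,  0.0014224 ,  0.48714183],
       [ 0.10330336, -0.57896519,  0.80878163, -0.13584345],
       [-0.13968383,  0.79662926,  0.58810735, -1.38347887],
       [ 0.        ,  0.        ,  0.        ,  1.        ]])}
wrist {'vertical_fov': 65.70646984690485, 'cx': 256.579625254771, 'cy': 194.81642977341883, 'tool_from_camera': array([[-7.67674167e-04,  9.54329768e-01,  2.98754254e-01,
         7.69643328e-02],
       [ 9.99999267e-01,  4.52974080e-04,  1.12261818e-03,
         1.28332306e-04],
       [ 9.36020009e-04,  2.98754897e-01, -9.54329416e-01,
        -1.43451757e-01],
       [ 0.00000000e+00,  0.00000000e+00,  0.00000000e+00,
         1.00000000e+00]])}
```

View pics/scene0.png

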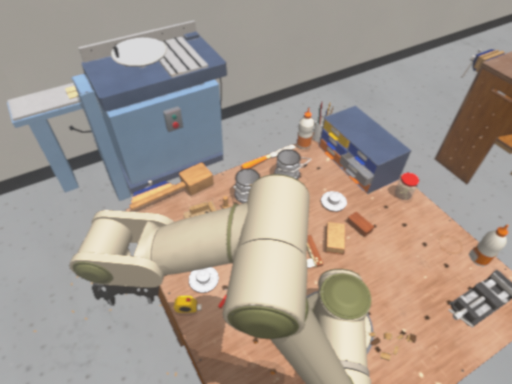

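View pics/side0.png

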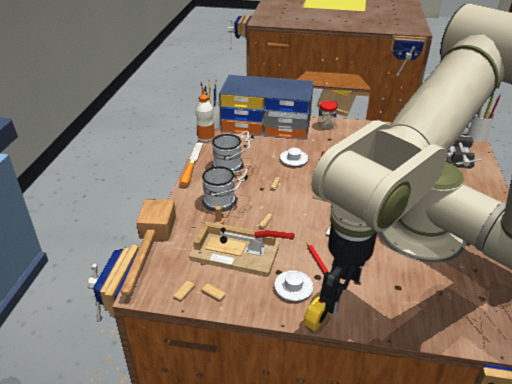

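```bash
python3 - <<'E'
from h import *
for n in ['scene','side']:
    d=np.load(n+'0.npy')
    for q in ['canister_a','canister_a_mouth','bail_a_loop','lid_a_boss','dowel_1_mid','tenon_1_mid','bench_dog','mallet','tape_measure']:
        for r in cams.mark_of(n,q):
            if r['p']<0.2: continue
            u,v=r['location'][0]*512,r['location'][1]*384
            vi,ui=min(383,max(0,int(v))),min(511,max(0,int(u)))
            print(n,q,round(r['p'],2),int(u),int(v),pix2world(n,u,v,d=d[vi,ui]).round(3))
E
```

```text
scene canister_a 0.57 246 193 [0.522 0.006 0.099]
scene canister_a_mouth 0.71 245 175 [ 0.633 -0.049  0.063]
scene canister_a_mouth 0.2 304 164 [ 0.542 -0.264  0.098]
scene bench_dog 0.55 228 208 [0.101 0.281 0.624]
scene mallet 0.78 173 195 [0.732 0.222 0.001]
scene tape_measure 0.9 186 309 [0.254 0.371 0.028]
side canister_a 0.82 219 197 [0.587 0.006 0.046]
side canister_a 0.73 229 167 [ 0.596 -0.189  0.023]
side canister_a 0.4 249 134 [ 0.578 -0.452 -0.002]
side canister_a_mouth 0.76 217 178 [ 0.611 -0.08   0.052]
side bail_a_loop 0.63 245 177 [ 0.514 -0.025  0.105]
side lid_a_boss 0.87 293 158 [ 0.395 -0.287  0.019]
side dowel_1_mid 0.45 263 220 [0.448 0.043 0.007]
side tenon_1_mid 0.48 215 292 [0.522 0.333 0.008]
side tenon_1_mid 0.4 149 254 [ 0.731  0.221 -0.005]
side bench_dog 0.57 220 224 [0.557 0.123 0.045]
side mallet 0.55 149 252 [ 0.733  0.217 -0.003]
side tape_measure 0.86 316 315 [0.276 0.392 0.05 ]
```

The side view shows canisters at (220,190) and (228,152), lids at (294,286) and (294,157), and loose bits near (265,220), (276,184), (184,291) and (213,292). I'll enlarge it and look with the wrist camera.

```bash
python3 - <<'E'
import cv2
a=cv2.imread('pics/side0.png'); cv2.imwrite('pics/c1.png',cv2.resize(a[120:312,130:340],None,fx=3.1,fy=3.1,interpolation=cv2.INTER_CUBIC)[:600,:800])
E
```

```text
(no output)
```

View pics/c1.png

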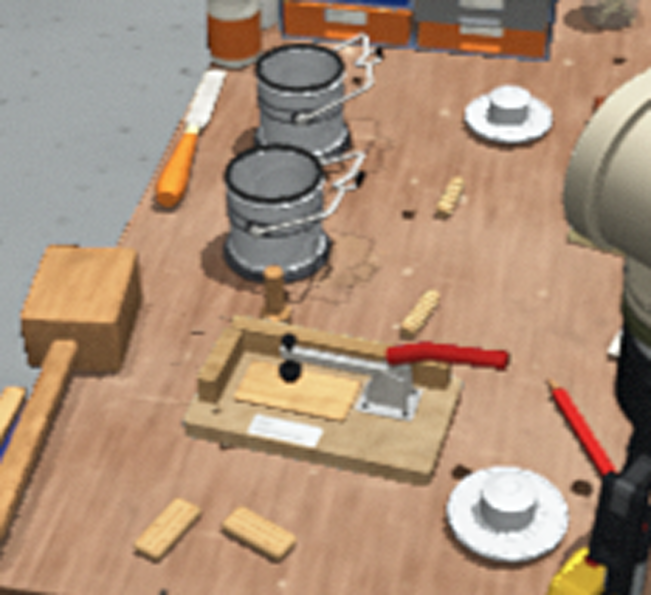

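View pics/wrist0.png

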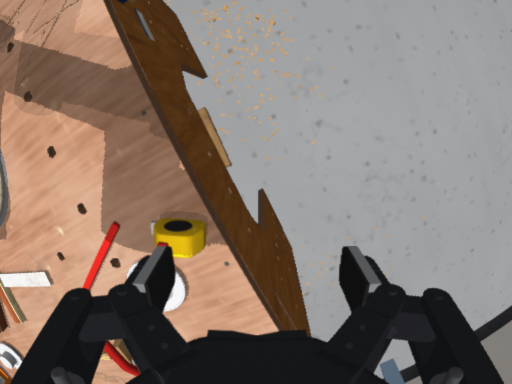

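Request:
move_arm(jaw=[4, 4, 4, 4, 4, 4, 4, 4, 4, 4, 4, 4], dp=[[0, 0, -4], [0, 0, -4], [0, 0, -4], [0, 0, -4], [-1.5, -3.7, 0], [-1.5, -3.7, 0], [-1.5, -3.7, 0], [-1.5, -3.7, 0], [-1.5, -3.7, 0], [-1.5, -3.7, 0], [-1.5, -3.7, 0], [-1.5, -3.7, 0]], turn=[[0, 0, -0.111], [0, 0, -0.111], [0, 0, -0.111], [0, 0, -0.112], [0, 0, 0], [0, 0, 0], [0, 0, 0], [0, 0, 0], [0, 0, 0], [0, 0, 0], [0, 0, 0], [0, 0, 0]])

```text
time_s: 2.05
position: [0.357, 0.1983, 0.3915]
tool_rot: [[-1.0, 0.0, 0.001], [0.0, 1.0, 0.0], [-0.001, 0.0, -1.0]]
ft_force: [1.0, 0.4, -0.4]
grip_width: 0.0404
gripper_force: 0.0
```

Request:
move_arm(jaw=[4, 4, 4, 4, 4], dp=[[-1.5, -3.5, 0], [-1.5, -3.5, 0], [-1.5, -3.5, 0], [0, -3.5, 0], [0, 0, 0]], turn=[[0, 0, 0], [0, 0, 0], [0, 0, 0], [0, 0, 0], [0, 0, 0]])

```text
time_s: 2.47
position: [0.4025, 0.0554, 0.3909]
tool_rot: [[-1.0, 0.007, -0.001], [0.007, 1.0, -0.001], [0.001, -0.001, -1.0]]
ft_force: [0.2, 0.5, -0.2]
grip_width: 0.04
gripper_force: 0.0
```

```bash
python3 - <<'E'
from h import *
st=observe(); print(st['time_s'],st['position'],st['tool_rot'].round(3).tolist(),st['q'].round(1))
im,d=cams.get_image('wrist'); save('w1',im); np.save('w1.npy',d)
for q in ['canister_a','canister_a_mouth','bail_a_loop','lid_a_boss','dowel_1_mid','tenon_1_mid','bench_dog']:
    for r in cams.mark_of('wrist',q):
        if r['p']<0.2: continue
        u,v=r['location'][0]*512,r['location'][1]*384
        vi,ui=min(383,max(0,int(v))),min(511,max(0,int(u)))
        print(q,round(r['p'],2),int(u),int(v),pix2world('wrist',u,v,d=d[vi,ui],st=st).round(3))
E
```

```text
2.4667 [0.4024731  0.05542538 0.39086879] [[-1.0, 0.007, -0.001], [0.007, 1.0, -0.001], [0.001, -0.001, -1.0]] [-8.900e+00  2.600e+00  7.390e+01 -1.000e-01  1.035e+02 -9.850e+01]
canister_a 0.98 124 249 [ 0.571 -0.19   0.083]
canister_a 0.72 207 247 [0.391 0.032 0.41 ]
bail_a_loop 0.6 203 227 [ 0.511 -0.028  0.112]
bail_a_loop 0.51 121 249 [ 0.578 -0.203  0.069]
lid_a_boss 0.89 74 151 [ 0.391 -0.294  0.042]
dowel_1_mid 0.59 246 174 [0.453 0.035 0.001]
tenon_1_mid 0.74 388 212 [0.326 0.057 0.534]
bench_dog 0.58 268 230 [0.561 0.077 0.01 ]
bench_dog 0.31 146 168 [ 0.435 -0.15   0.015]
```

View pics/w1.png

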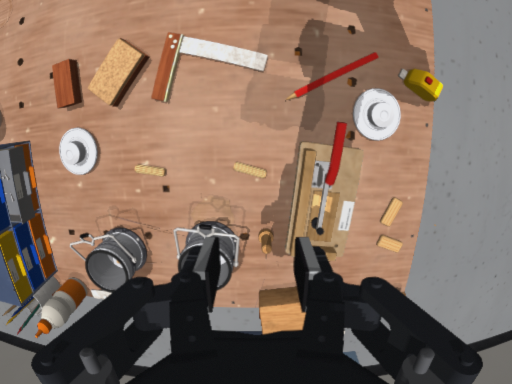

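The wrist view shows dowels at (250,170) and (150,170), tenons at (391,211) and (389,243), lids at (78,151) and (377,114), and canisters at (207,250) and (115,258). Next I look into the canisters from above.

Request:
move_arm(jaw=[4, 4, 4, 4, 4, 4, 4, 4], dp=[[-3.4, -2, 0], [-3.4, -2, 0], [-3.4, -2, 0], [-3.4, -2, 0], [-3.4, -2, 0], [-3.4, -2, 0], [-3.4, -2, 0], [0, 0, 0]], turn=[[0, 0, 0.007], [0, 0, 0], [0, 0, 0], [0, 0, 0], [0, 0, 0], [0, 0, 0], [0, 0, 0], [0, 0, 0]])

```text
time_s: 3.53
position: [0.6438, -0.0846, 0.3855]
tool_rot: [[-1.0, 0.009, -0.006], [0.009, 1.0, 0.002], [0.006, 0.001, -1.0]]
ft_force: [-0.0, 0.3, -2.3]
grip_width: 0.04
gripper_force: 0.0
```

```bash
python3 - <<'E'
from h import *
st=observe(); print(st['time_s'],st['position'],st['tool_rot'].round(3).tolist(),st['q'].round(1))
im,d=cams.get_image('wrist'); save('w2',im); np.save('w2.npy',d)
for q in ['canister_a','canister_a_mouth','bail_a_loop','lid_a_boss','dowel_1_mid','tenon_1_mid','bench_dog']:
    for r in cams.mark_of('wrist',q):
        if r['p']<0.2: continue
        u,v=r['location'][0]*512,r['location'][1]*384
        vi,ui=min(383,max(0,int(v))),min(511,max(0,int(u)))
        print(q,round(r['p'],2),int(u),int(v),pix2world('wrist',u,v,d=d[vi,ui],st=st).round(3))
# rim fit: points with z 0.085..0.102
V,U=np.mgrid[:384,:512]; P=pix2world('wrist',U,V,d=d,st=st); np.save('P2.npy',P)
for y0 in (0.0,-0.18):
    m=(d>0)&(abs(P[...,2]-0.096)<0.006)&(abs(P[...,0]-0.585)<0.06)&(abs(P[...,1]-y0)<0.08)
    Q=P[m]; 
    A=np.c_[2*Q[:,:2],np.ones(len(Q))]; s=np.linalg.lstsq(A,(Q[:,:2]**2).sum(1),rcond=None)[0]
    r=np.sqrt(s[2]+s[0]**2+s[1]**2)
    print(len(Q),s[:2].round(4),r.round(4),Q[:,2].mean())
E
```

```text
3.5333 [ 0.64378389 -0.08456558  0.38546376] [[-1.0, 0.009, -0.006], [0.009, 1.0, 0.002], [0.006, 0.001, -1.0]] [ -17.9   31.2   34.    -0.   115.2 -107.4]
canister_a 0.96 283 124 [ 0.598 -0.039  0.027]
canister_a 0.86 171 135 [ 0.613 -0.231  0.024]
canister_a_mouth 0.84 287 129 [ 0.608 -0.03   0.011]
bail_a_loop 0.75 293 64 [ 0.508 -0.031  0.109]
lid_a_boss 0.59 139 87 [ 0.531 -0.251  0.114]
lid_a_boss 0.56 130 19 [ 0.401 -0.298  0.045]
dowel_1_mid 0.81 326 39 [0.447 0.038 0.017]
tenon_1_mid 0.7 454 100 [0.533 0.313 0.012]
tenon_1_mid 0.68 157 138 [ 0.619 -0.263  0.011]
bench_dog 0.79 343 110 [0.571 0.063 0.037]
bench_dog 0.64 325 40 [0.448 0.038 0.015]
859 [ 0.587  -0.0305] 0.0493 0.0979273879069336
451 [ 0.593  -0.2191] 0.0378 0.09740754799748037
```

View pics/w2.png

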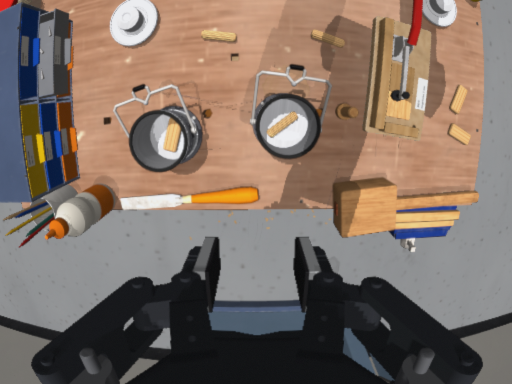

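Right-hand canister (285,125, y≈-0.03) holds a dowel; left one (165,140, y≈-0.24) holds a tenon. Now I measure everything from this picture and the previous one.

```bash
cat >> h.py <<'E'
def circ(Q):
    for _ in range(4):
        A=np.c_[2*Q[:,:2],np.ones(len(Q))]; s=np.linalg.lstsq(A,(Q[:,:2]**2).sum(1),rcond=None)[0]
        r=np.sqrt(s[2]+s[0]**2+s[1]**2); e=abs(np.hypot(*(Q[:,:2]-s[:2]).T)-r); Q=Q[e<max(0.004,2*np.median(e))]
    return s[:2].round(4),r.round(4),len(Q)
def rect(P,m):
    Q=P[m]; (c,(w,h),a)=cv2.minAreaRect((Q[:,:2]*1000).astype(np.float32))
    if w<h: w,h,a=h,w,a+90
    return (np.array(c)/1000).round(4),(round(w),round(h)),round((a+90)%180-90,1),np.median(Q[:,2]).round(4)
def wgrid(d,st):
    V,U=np.mgrid[:384,:512]; return pix2world('wrist',U,V,d=d,st=st)
def pieces(P,d,q,minp=0.2):
    for r in cams.outline_of('wrist',q):
        if r['p']<minp: continue
        m=cv2.erode(r['mask'].astype(np.uint8),np.ones((3,3)))>0
        m=r['mask']&(d>0)
        if m.sum()<20: continue
        print(q,round(r['p'],2),(r['box'][0]*512,r['box'][1]*384),*rect(P,m))
E
python3 - <<'E'
from h import *
P=np.load('P2.npy'); d=np.load('w2.npy')
for c in ((0.587,-0.03),(0.597,-0.24)):
    m=(d>0)&(abs(P[...,2]-0.098)<0.004)&(np.hypot(P[...,0]-c[0],P[...,1]-c[1])<0.07)
    print('can',circ(P[m]))
for lo,hi,n in((0,60,90),(0,40,400)): pass
for box in ((100,0,165,60),(415,0,465,40)):
    s=np.zeros_like(d,bool); s[box[1]:box[3],box[0]:box[2]]=1
    m=s&(d>0)&(P[...,2]>0.033)&(P[...,2]<0.055); print('boss',circ(P[m]),P[m].mean(0).round(4))
    m=s&(d>0)&(P[...,2]>0.007)&(P[...,2]<0.02); print('plate',circ(P[m]),P[m].mean(0).round(4))
for q in ('dowel_1_mid','tenon_1_mid','bail_a'): pieces(P,d,q)
for (u,v) in ((100,170),(250,180)): print('bench z',P[v,u].round(4))
E
```

```text
can (array([ 0.5965, -0.0382]), np.float64(0.0454), 671)
can (array([ 0.6132, -0.2346]), np.float64(0.0452), 586)
boss (array([ 0.3947, -0.3058]), np.float64(0.018), 296) [ 0.3956 -0.3044  0.041 ]
plate (array([ 0.3944, -0.3067]), np.float64(0.0412), 873) [ 0.3987 -0.3018  0.0142]
boss (array([0.343 , 0.2734]), np.float64(0.0141), 104) [0.3456 0.2738 0.0403]
plate (array([0.3839, 0.2685]), np.float64(0.0397), 410) [0.368  0.2685 0.0147]
dowel_1_mid 0.78 (327.3216, 40.2432) [0.4407 0.0435] (63, 20) 73.1 0.0146
tenon_1_mid 0.56 (457.472, 101.952) [0.5272 0.331 ] (66, 36) -25.0 0.0117
bail_a 0.91 (154.4192, 108.7872) [ 0.5613 -0.2603] (158, 93) -89.3 0.1008
bail_a 0.55 (156.7744, 128.256) [ 0.596  -0.2595] (156, 151) 17.2 0.0567
bench z [ 0.6744 -0.3977  0.0008]
bench z [ 7.011e-01 -9.680e-02  7.000e-04]
```

Request:
move_arm(jaw=[4, 4, 4, 4, 4, 4, 4, 4, 4], dp=[[2.55, 1.6, 2.3], [2.55, 1.6, 2.3], [2.55, 1.6, 2.3], [2.55, 1.6, 2.3], [2.55, 1.6, 2.3], [2.55, 1.6, 2.3], [2.55, 1.6, 2.3], [2.55, 1.6, 2.3], [0, 0, 0]], turn=[[0, 0, 0], [0, 0, 0], [0, 0, 0], [0, 0, 0], [0, 0, 0], [0, 0, 0], [0, 0, 0], [0, 0, 0], [0, 0, 0.1]])

```text
time_s: 4.83
position: [0.4279, 0.051, 0.203]
tool_rot: [[-0.994, 0.105, -0.012], [0.105, 0.994, 0.002], [0.013, 0.001, -1.0]]
ft_force: [0.5, -0.1, 0.3]
grip_width: 0.0399
gripper_force: 0.0
```

Request:
move_arm(jaw=[4, 4, 4, 4, 4, 4, 4, 4, 4, 4, 4, 4], dp=[[0, 0, 0], [0, 0, 0], [0, 0, 0], [0, 0, 0], [0, 0, 0], [0, 0, 0], [0, 0, 0], [0, 0, 0], [0, 0, 0], [0, 0, 0], [0, 0, 0], [0, 0, 0]], turn=[[0, 0, 0.12], [0, 0, 0.12], [0, 0, 0.12], [0, 0, 0.12], [0, 0, 0.12], [0, 0, 0.12], [0, 0, 0.12], [0, 0, 0.12], [0, 0, 0.12], [0, 0, 0.12], [0, 0, 0.12], [0, 0, 0.12]])

```text
time_s: 5.83
position: [0.4356, 0.0482, 0.2076]
tool_rot: [[-0.017, 1.0, 0.001], [1.0, 0.017, -0.0], [-0.0, 0.001, -1.0]]
ft_force: [0.3, -1.2, -0.6]
grip_width: 0.04
gripper_force: 0.0
```

Request:
move_arm(jaw=[4, 4, 4, 4, 4], dp=[[0, 0, 0], [0, 0, 0], [0, 0, 0], [0, 0, 0], [0, 0, 0]], turn=[[0, 0, 0.12], [0, 0, 0.12], [0, 0, 0.1], [0, 0, 0], [0, 0, 0]])

```text
time_s: 6.25
position: [0.4357, 0.0481, 0.2075]
tool_rot: [[0.309, 0.951, 0.0], [0.951, -0.309, -0.0], [0.0, 0.0, -1.0]]
ft_force: [-0.3, -0.2, 0.1]
grip_width: 0.04
gripper_force: 0.0
```

```bash
cat >> h.py <<'E'
def look(name):
    st=observe(); im,d=cams.get_image('wrist'); save(name,im); P=wgrid(d,st)
    print('t',round(st['time_s'],2),'pos',st['position'].round(4),'yaw',np.degrees(np.arctan2(st['tool_rot'][1,0],st['tool_rot'][0,0])).round(1),'zt',st['tool_rot'][:,2].round(4),'q',st['q'].round(1))
    return st,im,d,P
def goto(st,xyz,yaw=None):
    R=st['tool_rot']; print('to',xyz,'dp cm',(R.T@(np.array(xyz)-st['position'])*100).round(2),end=' ')
    if yaw is not None:
        y=np.degrees(np.arctan2(R[1,0],R[0,0])); print('yaw change',(yaw-y+90)%180-90,'-> tool turn',(-np.radians((yaw-y+90)%180-90)).round(3),end='')
    print()
def fit(P,d,box,zlo,zhi):
    s=np.zeros_like(d,bool); s[box[1]:box[3],box[0]:box[2]]=1
    m=s&(d>0)&(P[...,2]>zlo)&(P[...,2]<zhi)
    n,l,stt,c=cv2.connectedComponentsWithStats(m.astype(np.uint8))
    for i in range(1,n):
        if stt[i,4]>60: print(stt[i,:4],stt[i,4],*rect(P,l==i))
E
python3 - <<'E'
from h import *
st,im,d,P=look('w3')
pieces(P,d,'dowel_1_mid'); fit(P,d,(0,0,512,330),0.008,0.025)
E
```

```text
t 6.25 pos [0.4357 0.0481 0.2075] yaw 72.0 zt [ 5.e-04 -0.e+00 -1.e+00] q [-9.2 11.8 93.2  0.  74.9  8.7]
dowel_1_mid 0.95 (264.0896, 174.4128) [0.4421 0.0408] (61, 16) 73.8 0.0149
[51  0 24 26] 234 [0.2635 0.332 ] (39, 23) 9.9 0.0118
[86  0 71 63] 2492 [0.332  0.2685] (96, 81) -29.1 0.014
[174   0 207 115] 11263 [0.5036 0.18  ] (219, 120) -6.1 0.0195
[425  27  34  80] 594 [0.7008 0.1093] (107, 6) -83.9 0.0166
[51 62 98 94] 1174 [0.2689 0.192 ] (190, 14) -61.2 0.0105
[350 107  23  25] 257 [0.571  0.0717] (28, 24) 68.9 0.0175
[257 149  14  50] 649 [0.4416 0.0418] (59, 15) 72.5 0.0149
[367 160  42  22] 202 [0.5907 0.0033] (59, 12) 8.1 0.0157
[395 184  34  47] 809 [ 0.6129 -0.0589] (67, 38) 16.4 0.0121
[465 197  18 109] 947 [ 0.7304 -0.1967] (229, 29) -85.6 0.0159
[108 199  36  82] 1523 [0.2337 0.0106] (125, 32) 74.2 0.0104
[  0 217  82 109] 3338 [ 0.0392 -0.0036] (222, 147) 82.2 0.0139
[401 277  42  19] 253 [ 0.6313 -0.2013] (84, 24) -22.4 0.0161
[295 289  11  28] 86 [ 0.4352 -0.1525] (50, 10) 81.6 0.0142
```

View pics/w3.png

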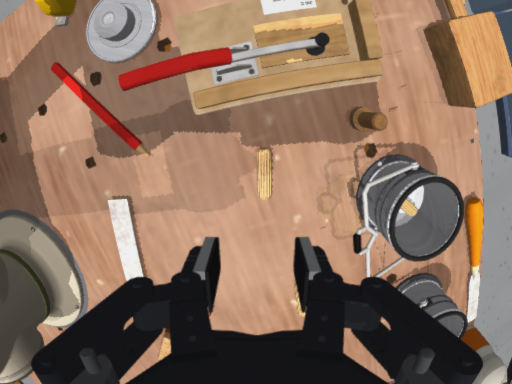

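Dowel seen at (264,174), aligned with the jaws; position is consistent. Grasp it.

Request:
move_arm(jaw=[4, 4, 4, 4, 4, 4, 4, 1, 1, 1, 1, 1], dp=[[-0.5, 0.8, 4], [0, 0, 4], [0, 0, 4], [0, 0, 4], [0, 0, 3], [0, 0, 1.2], [0, 0, 0], [0, 0, 0], [0, 0, 0], [0, 0, 0], [0, 0, 0], [0, 0, 0]], turn=[[0, 0, -0.018], [0, 0, 0], [0, 0, 0], [0, 0, 0], [0, 0, 0], [0, 0, 0], [0, 0, 0], [0, 0, 0], [0, 0, 0], [0, 0, 0], [0, 0, 0], [0, 0, 0]], force=60)

```text
time_s: 7.35
position: [0.4427, 0.0407, 0.0066]
tool_rot: [[0.294, 0.956, 0.003], [0.956, -0.294, -0.001], [0.0, 0.003, -1.0]]
ft_force: [-0.8, -0.3, 7.6]
grip_width: 0.0133
gripper_force: 59.5
```

Request:
move_arm(jaw=[1, 1, 1, 1, 1, 1, 1], dp=[[0, 0, -3], [0, 0, -4], [0, 0, -4], [0, 0, -4], [0, 0, -4], [0, 0, 0], [0, 0, 0]], turn=[[0, 0, 0], [0, 0, 0], [0, 0, 0], [0, 0, 0], [0, 0, 0], [0, 0, 0], [0, 0, 0]])

```text
time_s: 7.93
position: [0.4424, 0.0408, 0.1977]
tool_rot: [[0.294, 0.956, 0.006], [0.956, -0.294, -0.001], [0.001, 0.006, -1.0]]
ft_force: [-0.3, -0.1, -1.4]
grip_width: 0.0128
gripper_force: 58.7
```

Request:
move_arm(jaw=[1, 1, 1, 1, 1, 1, 1, 1, 1], dp=[[-0.6, 3.4, 0], [-0.6, 3.4, 0], [-0.6, 3.4, 0], [-0.6, 3.4, 0], [-0.6, 3.4, 0], [0, 0, 3], [0, 0, 3], [0, 0, 3], [0, 0, 0]], turn=[[0, 0, 0], [0, 0, 0], [0, 0, 0], [0, 0, 0], [0, 0, 0], [0, 0, 0], [0, 0, 0], [0, 0, 0], [0, 0, 0]])

```text
time_s: 8.68
position: [0.5921, -0.0372, 0.0986]
tool_rot: [[0.295, 0.955, -0.012], [0.956, -0.295, 0.003], [-0.0, -0.013, -1.0]]
ft_force: [-1.1, -0.1, -0.6]
grip_width: 0.0131
gripper_force: 58.8
```

Still held (13 mm). Lower and release, then rise and head to dowel 2 at about (0.435,-0.155).

Request:
move_arm(jaw=[1, 1, 1, 3.2, 3.2, 3.2, 3.2, 3.2, 3.2, 3.2, 3.2, 3.2], dp=[[0, 0.3, 2], [0, 0, 2], [0, 0, 0], [0, 0, 0], [0, 0, 0], [0, 0, 0], [0, 0, -4], [0, 0, -4], [0, 0, -4], [0, 0, -3], [-1.8, -3.5, 0], [-1.8, -3.5, 0]], turn=[[0, 0, 0], [0, 0, 0], [0, 0, 0], [0, 0, 0], [0, 0, 0], [0, 0, 0], [0, 0, 0], [0, 0, 0], [0, 0, 0], [0, 0, 0], [0, 0, 0], [0, 0, 0]])

```text
time_s: 9.68
position: [0.5216, -0.0529, 0.2183]
tool_rot: [[0.293, 0.956, 0.007], [0.956, -0.293, -0.002], [-0.0, 0.007, -1.0]]
ft_force: [0.3, -0.9, -1.2]
grip_width: 0.0321
gripper_force: 0.0
```

Request:
move_arm(jaw=[3.2, 3.2, 3.2, 3.2, 3.2], dp=[[-1.8, -3.5, 0], [-1.8, -3.5, 0], [-1.8, 0, 0], [0, 0, 0], [0, 0, 0]], turn=[[0, 0, 0], [0, 0, 0], [0, 0, 0], [0, 0, 0], [0, 0, 0]])

```text
time_s: 10.1
position: [0.4381, -0.084, 0.2166]
tool_rot: [[0.296, 0.955, 0.002], [0.955, -0.296, -0.001], [-0.0, 0.003, -1.0]]
ft_force: [-0.4, 0.3, -0.0]
grip_width: 0.0322
gripper_force: 0.0
```

```bash
python3 - <<'E'
from h import *
st,im,d,P=look('w4')
pieces(P,d,'dowel_1_mid'); fit(P,d,(200,60,330,384),0.008,0.025)
E
```

```text
t 10.1 pos [ 0.4381 -0.084   0.2166] yaw 72.8 zt [ 0.0025 -0.001  -1.    ] q [-26.1  12.1  91.3   0.   76.5  -8.9]
dowel_1_mid 0.7 (394.1888, 95.84639999999999) [ 0.6259 -0.0393] (61, 24) 87.2 0.0315
[264 192  17  47] 553 [ 0.439  -0.1476] (61, 16) 80.4 0.0151
[241 292  58  43] 1390 [ 0.3905 -0.2982] (87, 80) -7.7 0.0142
```

View pics/w4.png

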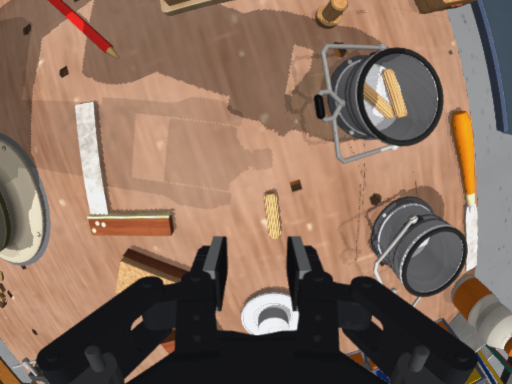

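Both dowels are visible in the canister at (385,95); next dowel at (272,215), (0.439,-0.148).

Request:
move_arm(jaw=[3.8, 3.8, 3.8, 3.8, 3.8, 3.8, 3.8, 1, 1, 1, 1, 1], dp=[[-3, 1, 2], [-3, 1, 2], [0, 0, 4], [0, 0, 4], [0, 0, 4], [0, 0, 3.3], [0, 0, 1.6], [0, 0, 0], [0, 0, 0], [0, 0, 0], [0, 0, 0], [0, 0, 0]], turn=[[0, 0, 0], [0, 0, -0.07], [0, 0, -0.063], [0, 0, 0], [0, 0, 0], [0, 0, 0], [0, 0, 0], [0, 0, 0], [0, 0, 0], [0, 0, 0], [0, 0, 0], [0, 0, 0]], force=60)

```text
time_s: 11.2
position: [0.4402, -0.147, 0.0075]
tool_rot: [[0.165, 0.986, 0.002], [0.986, -0.165, -0.001], [-0.001, 0.002, -1.0]]
ft_force: [0.1, 1.1, 0.1]
grip_width: 0.0131
gripper_force: 59.4
```

Request:
move_arm(jaw=[1, 1, 1, 1, 1, 1], dp=[[0, 0, -3], [0, 0, -4], [0, 0, -4], [0, 0, -4], [0, 0, -4], [0, 0, 0]], turn=[[0, 0, 0], [0, 0, 0], [0, 0, 0], [0, 0, 0], [0, 0, 0], [0, 0, 0]])

```text
time_s: 11.7
position: [0.4418, -0.1481, 0.2042]
tool_rot: [[0.165, 0.986, 0.012], [0.986, -0.165, -0.008], [-0.006, 0.014, -1.0]]
ft_force: [0.3, -0.7, -0.6]
grip_width: 0.0133
gripper_force: 59.5
```

```bash
python3 - <<'E'
from h import *
st=observe(); goto(st,(0.5965,-0.038,st['position'][2])); print(st['grip_width'],st['gripper_force'],st['position'])
E
```

```text
to (0.5965, -0.038, np.float64(0.2041913861054646)) dp cm [13.41 13.44  0.1 ] 
0.013328488410755686 59.4548412412405 [ 0.4417849  -0.14807364  0.20419139]
```

Request:
move_arm(jaw=[1, 1, 1, 1, 1, 1, 1, 1, 1, 1], dp=[[2.7, 2.7, 0], [2.7, 2.7, 0], [2.7, 2.7, 0], [2.7, 2.7, 0], [2.7, 2.7, 0], [0, 0, 3.5], [0, 0, 3.5], [0, 0, 3.5], [0, 0, 3], [0, 0, 0]], turn=[[0, 0, 0], [0, 0, 0], [0, 0, 0], [0, 0, 0], [0, 0, 0], [0, 0, 0], [0, 0, 0], [0, 0, 0], [0, 0, 0], [0, 0, 0]])

```text
time_s: 12.53
position: [0.5921, -0.0352, 0.0563]
tool_rot: [[0.165, 0.986, -0.009], [0.986, -0.165, 0.002], [0.001, -0.01, -1.0]]
ft_force: [-0.4, -0.4, 0.3]
grip_width: 0.0131
gripper_force: 59.4
```

Request:
move_arm(jaw=[3.2, 3.2, 3.2, 3.2, 3.2, 3.2, 3.2, 3.2], dp=[[0, 0, 0], [0, 0, 0], [0, 0, 0], [0, 0, -4], [0, 0, -4], [0, 0, -4], [0, 0, -4], [0, 0, 0]], turn=[[0, 0, 0], [0, 0, 0], [0, 0, 0], [0, 0, 0], [0, 0, 0], [0, 0, 0], [0, 0, 0], [0, 0, 0]])

```text
time_s: 13.2
position: [0.5975, -0.0365, 0.232]
tool_rot: [[0.165, 0.986, 0.017], [0.986, -0.165, -0.005], [-0.002, 0.018, -1.0]]
ft_force: [1.0, -0.3, 0.6]
grip_width: 0.032
gripper_force: 0.0
```

Request:
move_arm(jaw=[4.5, 4.5, 4.5, 4.5, 4.5, 4.5, 4.5, 4.5, 4.5, 4.5, 4.5], dp=[[3.4, -1.4, 0], [3.4, -1.4, 0], [3.4, -1.4, 0], [3.4, -1.4, 0], [3.4, -1.4, 0], [3.4, -1.4, 0], [3.4, -1.4, 0], [3.4, -1.4, 0], [3.4, -1.4, 0], [0, 0, 0], [0, 0, 0]], turn=[[0, 0, 0], [0, 0, 0], [0, 0, 0], [0, 0, 0], [0, 0, 0], [0, 0, 0], [0, 0, 0], [0, 0, 0], [0, 0, 0], [0, 0, 0], [0, 0, 0]])

```text
time_s: 14.12
position: [0.5207, 0.2883, 0.2228]
tool_rot: [[0.162, 0.987, 0.003], [0.987, -0.162, 0.001], [0.001, 0.003, -1.0]]
ft_force: [-0.5, 0.1, -0.2]
grip_width: 0.045
gripper_force: 0.0
```

```bash
python3 - <<'E'
from h import *
st,im,d,P=look('w5')
pieces(P,d,'tenon_1_mid'); fit(P,d,(150,0,512,260),0.006,0.025)
E
```

```text
t 14.12 pos [0.5207 0.2883 0.2228] yaw 80.7 zt [ 2.7e-03  8.0e-04 -1.0e+00] q [17.6 26.7 67.8 -0.  85.4 26.9]
tenon_1_mid 0.8 (258.9184, 137.7408) [0.5281 0.3271] (62, 26) -24.6 0.0125
[301  95  30  51] 1005 [0.6002 0.3359] (60, 27) 68.3 0.0125
[232 120  52  32] 1049 [0.5279 0.3272] (60, 26) -24.6 0.0125
[150 185   6  38] 162 [0.3779 0.2642] (52, 7) 74.0 0.0138
[172 200 170  60] 7154 [0.507  0.2041] (220, 74) -6.4 0.0195
[390 226  28  34] 289 [0.7076 0.1533] (62, 29) 49.2 0.0153
```

View pics/w5.png

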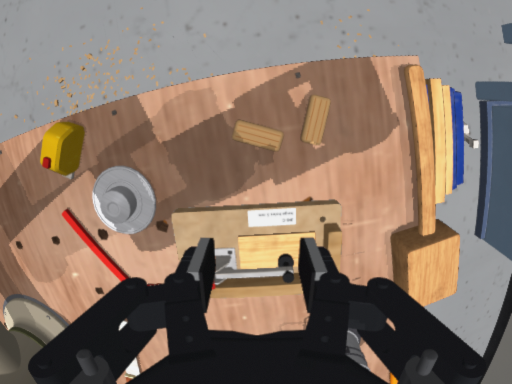

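Tenons at (259,136) and (317,120) with clear sizes 60x26. Take the second (0.600,0.336, 68°) first.

Request:
move_arm(jaw=[3.7, 3.7, 3.7, 3.7, 3.7, 3.7, 3.7, 3.7, 2, 2, 2, 2], dp=[[2, 2.36, 2], [2, 2.36, 2], [2, 2.36, 2], [0, 0, 4], [0, 0, 4], [0, 0, 4], [0, 0, 2.4], [0, 0, 1.2], [0, 0, 0], [0, 0, 0], [0, 0, 0], [0, 0, 0]], turn=[[0, 0, 0], [0, 0, 0], [0, 0, 0.108], [0, 0, 0.108], [0, 0, 0], [0, 0, 0], [0, 0, 0], [0, 0, 0], [0, 0, 0], [0, 0, 0], [0, 0, 0], [0, 0, 0]], force=60)

```text
time_s: 15.22
position: [0.6022, 0.3343, 0.0078]
tool_rot: [[0.373, 0.928, 0.004], [0.928, -0.373, 0.001], [0.003, 0.003, -1.0]]
ft_force: [-0.2, -0.5, -0.1]
grip_width: 0.0241
gripper_force: 60.1
```

Request:
move_arm(jaw=[2, 2, 2, 2, 2, 2, 2], dp=[[0, 0, 0], [0, 0, -3], [0, 0, -4], [0, 0, -4], [0, 0, -4], [0, 0, -4], [0, 0, 0]], turn=[[0, 0, 0], [0, 0, 0], [0, 0, 0], [0, 0, 0], [0, 0, 0], [0, 0, 0], [0, 0, 0]])

```text
time_s: 15.8
position: [0.6032, 0.3351, 0.206]
tool_rot: [[0.372, 0.928, 0.016], [0.928, -0.373, 0.006], [0.011, 0.013, -1.0]]
ft_force: [0.6, 0.6, 0.3]
grip_width: 0.0241
gripper_force: 60.2
```

```bash
python3 - <<'E'
from h import *
st=observe(); goto(st,(0.6132,-0.2346,st['position'][2])); print(st['grip_width'],st['gripper_force'],st['position'])
E
```

```text
to (0.6132, -0.2346, np.float64(0.20598207437355334)) dp cm [-52.5   22.15  -0.3 ] 
0.02411004316047167 60.18653869628906 [0.60324834 0.33511409 0.20598207]
```

Request:
move_arm(jaw=[2, 2, 2, 2, 2, 2, 2, 2, 2, 2, 2, 2], dp=[[-3.5, 1.48, 0], [-3.5, 1.48, 0], [-3.5, 1.48, 0], [-3.5, 1.48, 0], [-3.5, 1.48, 0], [-3.5, 1.48, 0], [-3.5, 1.48, 0], [-3.5, 1.48, 0], [-3.5, 1.48, 0], [-3.5, 1.48, 0], [-3.5, 1.48, 0], [-3.5, 1.48, 0]], turn=[[0, 0, 0], [0, 0, 0], [0, 0, 0], [0, 0, 0], [0, 0, 0], [0, 0, 0], [0, 0, 0], [0, 0, 0], [0, 0, 0], [0, 0, 0], [0, 0, 0], [0, 0, 0]])

```text
time_s: 16.8
position: [0.609, -0.1236, 0.1961]
tool_rot: [[0.373, 0.928, 0.001], [0.928, -0.373, -0.001], [-0.0, 0.001, -1.0]]
ft_force: [1.1, 0.4, -0.7]
grip_width: 0.0238
gripper_force: 60.2
```

Request:
move_arm(jaw=[2, 2, 2, 2, 2, 2], dp=[[-3.5, 1.48, 0], [-3.5, 1.48, 0], [-3.5, 1.48, 0], [0, 0, 0], [0, 0, 0], [0, 0, 0]], turn=[[0, 0, 0], [0, 0, 0], [0, 0, 0], [0, 0, 0], [0, 0, 0], [0, 0, 0]])

```text
time_s: 17.3
position: [0.6112, -0.2354, 0.1957]
tool_rot: [[0.373, 0.928, 0.001], [0.928, -0.373, 0.0], [0.0, 0.0, -1.0]]
ft_force: [0.2, -0.5, -1.0]
grip_width: 0.024
gripper_force: 60.2
```

```bash
python3 - <<'E'
from h import *
st,im,d,P=look('w6')
goto(st,(0.6132,-0.2346,0.065)); print(st['grip_width'])
for c in ((0.597,-0.038),(0.613,-0.2346)):
    m=(d>0)&(abs(P[...,2]-0.098)<0.004)&(np.hypot(P[...,0]-c[0],P[...,1]-c[1])<0.07)
    print('can',m.sum(),circ(P[m]) if m.sum()>50 else '')
E
```

```text
t 17.3 pos [ 0.6112 -0.2354  0.1957] yaw 68.1 zt [ 5.e-04  0.e+00 -1.e+00] q [-31.4  33.9  59.3   0.   86.8  -9.5]
to (0.6132, -0.2346, 0.065) dp cm [ 0.15  0.14 13.07] 
0.02404476663751017
can 1125 (array([ 0.5974, -0.0381]), np.float64(0.0457), 813)
can 1892 (array([ 0.6141, -0.2346]), np.float64(0.0452), 1521)
```

Request:
move_arm(jaw=[2, 2, 2, 2, 2, 4, 4, 4, 4, 4, 4, 4], dp=[[0.15, 0.15, 3.5], [0, 0, 3.5], [0, 0, 3.5], [0, 0, 2.5], [0, 0, 0], [0, 0, 0], [0, 0, 0], [0, 0, 0], [0, 0, -4], [0, 0, -4], [0, 0, -4], [0, 0, -3]], turn=[[0, 0, 0], [0, 0, 0], [0, 0, 0], [0, 0, 0], [0, 0, 0], [0, 0, 0], [0, 0, 0], [0, 0, 0], [0, 0, 0], [0, 0, 0], [0, 0, 0], [0, 0, 0]])

```text
time_s: 18.35
position: [0.6137, -0.235, 0.2213]
tool_rot: [[0.373, 0.928, 0.006], [0.928, -0.373, -0.004], [-0.001, 0.007, -1.0]]
ft_force: [0.4, -0.1, 0.4]
grip_width: 0.04
gripper_force: 0.0
```

Request:
move_arm(jaw=[4, 4, 4, 4, 4, 4, 4, 4, 4, 4, 4, 4], dp=[[3, -2, 0], [3, -2, 0], [3, -2, 0], [3, -2, 0], [3, -2, 0], [3, -2, 0], [3, -2, 0], [3, -2, 0], [3, -2, 0], [3, -2, 0], [3, -2, 0], [3, -2, 0]], turn=[[0, 0, 0], [0, 0, 0], [0, 0, 0], [0, 0, 0], [0, 0, 0], [0, 0, 0], [0, 0, 0], [0, 0, 0], [0, 0, 0], [0, 0, 0], [0, 0, 0], [0, 0, 0]])

```text
time_s: 19.35
position: [0.5243, 0.1904, 0.2175]
tool_rot: [[0.373, 0.928, 0.004], [0.928, -0.373, 0.001], [0.002, 0.003, -1.0]]
ft_force: [0.6, 0.2, -0.8]
grip_width: 0.0397
gripper_force: 0.0
```

Request:
move_arm(jaw=[4, 4, 4, 4, 4, 4, 4, 4, 4, 4, 4, 4], dp=[[3, -2, 0], [3, -2, 0], [0, 0, 0], [0, 0, 0], [0, 0, 0], [0, 0, 0], [0, 0, 0], [0, 0, 0], [0, 0, 0], [0, 0, 0], [0, 0, 0], [0, 0, 0]], turn=[[0, 0, 0], [0, 0, -0.12], [0, 0, -0.12], [0, 0, -0.12], [0, 0, -0.12], [0, 0, -0.12], [0, 0, -0.12], [0, 0, -0.12], [0, 0, -0.12], [0, 0, -0.12], [0, 0, -0.12], [0, 0, -0.12]])

```text
time_s: 20.35
position: [0.5101, 0.2593, 0.2173]
tool_rot: [[-0.81, 0.586, 0.003], [0.586, 0.81, 0.001], [-0.002, 0.003, -1.0]]
ft_force: [0.3, -0.2, 0.1]
grip_width: 0.04
gripper_force: 0.0
```

Request:
move_arm(jaw=[4, 4, 4, 4], dp=[[0, 0, 0], [0, 0, 0], [0, 0, 0], [0, 0, 0]], turn=[[0, 0, -0.12], [0, 0, -0.084], [0, 0, 0], [0, 0, 0]])

```text
time_s: 20.68
position: [0.5101, 0.2593, 0.2168]
tool_rot: [[-0.908, 0.418, 0.002], [0.418, 0.908, 0.001], [-0.002, 0.002, -1.0]]
ft_force: [0.2, 0.6, 0.4]
grip_width: 0.0404
gripper_force: 0.0
```

```bash
python3 - <<'E'
from h import *
st,im,d,P=look('w7')
pieces(P,d,'tenon_1_mid'); fit(P,d,(0,0,512,260),0.006,0.017)
E
```

```text
t 20.68 pos [0.5101 0.2593 0.2168] yaw 155.3 zt [ 2.4e-03  6.0e-04 -1.0e+00] q [ 15.1  24.6  72.3  -0.   83.  -50.2]
tenon_1_mid 0.92 (314.8288, 160.0128) [0.5294 0.328 ] (61, 29) -23.9 0.0124
[ 0  0 17 22] 200 [0.1056 0.022 ] (35, 33) -30.0 0.0115
[87  0 61 88] 887 [0.2831 0.1659] (135, 14) -61.1 0.0104
[166   0  82  72] 3389 [0.3387 0.274 ] (96, 89) 61.2 0.0141
[ 0 53 53 46] 1060 [0.2345 0.0138] (120, 31) 74.4 0.0106
[212  93  18  46] 64 [0.4342 0.2478] (57, 2) -4.7 0.0123
[303 135  22  48] 1000 [0.5279 0.3272] (59, 26) -22.7 0.0125
[228 140  41 110] 155 [0.5383 0.2362] (150, 2) -6.3 0.0121
[146 254  17   6] 62 [0.5631 0.0767] (22, 6) 57.5 0.0114
```

Request:
move_arm(jaw=[4, 4, 4, 4, 4, 4, 4, 2, 2, 2, 2, 2], dp=[[0.6, 3.45, 1.5], [0.6, 3.45, 1.5], [0, 0, 4], [0, 0, 4], [0, 0, 4], [0, 0, 4], [0, 0, 2], [0, 0, 0], [0, 0, 0], [0, 0, 0], [0, 0, 0], [0, 0, 0]], turn=[[0, 0, -0.02], [0, 0, 0], [0, 0, 0], [0, 0, 0], [0, 0, 0], [0, 0, 0], [0, 0, 0], [0, 0, 0], [0, 0, 0], [0, 0, 0], [0, 0, 0], [0, 0, 0]], force=60)

```text
time_s: 21.78
position: [0.5276, 0.3273, 0.0067]
tool_rot: [[-0.917, 0.398, 0.002], [0.398, 0.917, 0.001], [-0.002, 0.001, -1.0]]
ft_force: [-0.2, -1.0, -1.1]
grip_width: 0.0239
gripper_force: 61.9
```

Request:
move_arm(jaw=[2, 2, 2, 2, 2, 2, 2], dp=[[0, 0, -3], [0, 0, -4], [0, 0, -4], [0, 0, -4], [0, 0, -4], [0, 0, 0], [0, 0, 0]], turn=[[0, 0, 0], [0, 0, 0], [0, 0, 0], [0, 0, 0], [0, 0, 0], [0, 0, 0], [0, 0, 0]])

```text
time_s: 22.37
position: [0.5277, 0.3273, 0.1986]
tool_rot: [[-0.918, 0.398, 0.006], [0.398, 0.918, 0.002], [-0.005, 0.004, -1.0]]
ft_force: [-0.4, 0.2, -0.9]
grip_width: 0.024
gripper_force: 62.0
```

```bash
python3 - <<'E'
from h import *
st=observe(); goto(st,(0.614,-0.2346,st['position'][2])); print(st['grip_width'],st['gripper_force'],st['position'])
E
```

```text
to (0.614, -0.2346, np.float64(0.1985573930617003)) dp cm [-30.26 -48.13  -0.07] 
0.023971557739020738 61.96658134460449 [0.52768621 0.32734226 0.19855739]
```

Request:
move_arm(jaw=[2, 2, 2, 2, 2, 2, 2, 2, 2, 2, 2, 2], dp=[[-2, -3.2, 0], [-2, -3.2, 0], [-2, -3.2, 0], [-2, -3.2, 0], [-2, -3.2, 0], [-2, -3.2, 0], [-2, -3.2, 0], [-2, -3.2, 0], [-2, -3.2, 0], [-2, -3.2, 0], [-2, -3.2, 0], [-2, -3.2, 0]], turn=[[0, 0, 0], [0, 0, 0], [0, 0, 0], [0, 0, 0], [0, 0, 0], [0, 0, 0], [0, 0, 0], [0, 0, 0], [0, 0, 0], [0, 0, 0], [0, 0, 0], [0, 0, 0]])

```text
time_s: 23.37
position: [0.594, -0.1224, 0.1942]
tool_rot: [[-0.917, 0.398, -0.002], [0.398, 0.917, 0.001], [0.002, -0.0, -1.0]]
ft_force: [1.4, 0.9, -0.6]
grip_width: 0.0239
gripper_force: 62.0
```

Request:
move_arm(jaw=[2, 2, 2, 2, 2, 2], dp=[[-2, -3.2, 0], [-2, -3.2, 0], [-2, -3.2, 0], [0, 0, 0], [0, 0, 0], [0, 0, 0]], turn=[[0, 0, 0], [0, 0, 0], [0, 0, 0], [0, 0, 0], [0, 0, 0], [0, 0, 0]])

```text
time_s: 23.87
position: [0.6111, -0.2321, 0.1942]
tool_rot: [[-0.918, 0.398, -0.002], [0.398, 0.918, 0.001], [0.002, 0.001, -1.0]]
ft_force: [0.5, 1.2, -0.1]
grip_width: 0.0241
gripper_force: 62.0
```

```bash
python3 - <<'E'
from h import *
st=observe(); goto(st,(0.614,-0.2346,0.07)); print(st['grip_width'],st['gripper_force'],st['position'])
E
```

```text
to (0.614, -0.2346, 0.07) dp cm [-0.39 -0.12 12.42] 
0.024117144498155677 61.970622539520264 [ 0.61111474 -0.2321288   0.19424969]
```

Request:
move_arm(jaw=[2, 2, 2, 2, 2, 4, 4, 4, 4, 4, 4, 4], dp=[[-0.35, -0.1, 3.5], [0, 0, 3.5], [0, 0, 3], [0, 0, 2.4], [0, 0, 0], [0, 0, 0], [0, 0, 0], [0, 0, 0], [0, 0, -4], [0, 0, -4], [0, 0, -4], [0, 0, -4]], turn=[[0, 0, 0], [0, 0, 0], [0, 0, 0], [0, 0, 0], [0, 0, 0], [0, 0, 0], [0, 0, 0], [0, 0, 0], [0, 0, 0], [0, 0, 0], [0, 0, 0], [0, 0, 0]])

```text
time_s: 24.87
position: [0.6142, -0.2346, 0.2354]
tool_rot: [[-0.918, 0.397, 0.002], [0.397, 0.918, -0.002], [-0.003, -0.0, -1.0]]
ft_force: [0.6, -0.5, -0.4]
grip_width: 0.0403
gripper_force: 0.0
```

Request:
move_arm(jaw=[6, 6, 6, 6, 6, 6, 6, 6], dp=[[3, 2, -3], [3, 2, -3], [3, 2, -3], [0, 0, 0], [0, 0, 0], [0, 0, 0], [0, 0, 0], [0, 0, 0]], turn=[[0, 0, -0.12], [0, 0, -0.12], [0, 0, -0.12], [0, 0, -0.05], [0, 0, 0], [0, 0, 0], [0, 0, 0], [0, 0, 0]])

```text
time_s: 25.53
position: [0.5534, -0.1619, 0.3103]
tool_rot: [[-1.0, 0.001, -0.002], [0.001, 1.0, 0.001], [0.002, 0.001, -1.0]]
ft_force: [-0.4, -0.6, -0.8]
grip_width: 0.0602
gripper_force: 0.0
```

```bash
python3 - <<'E'
from h import *
st,im,d,P=look('w8'); np.save('P8.npy',P)
for n in('side','scene'):
    i2,d2=cams.get_image(n); save(n+'1',i2)
for q in ('dowel_1_mid','tenon_1_mid','lid_a_boss'): pieces(P,d,q)
for c in ((0.597,-0.038),(0.613,-0.2346)):
    m=(d>0)&(abs(P[...,2]-0.098)<0.004)&(np.hypot(P[...,0]-c[0],P[...,1]-c[1])<0.07)
    print('can',m.sum(),circ(P[m]) if m.sum()>50 else '')
for r in cams.mark_of('wrist','bail_a_loop'):
    u,v=r['location'][0]*512,r['location'][1]*384
    print('loop',r['p'],u,v,P[int(v),int(u)].round(3))
E
```

```text
t 25.53 pos [ 0.5534 -0.1619  0.3103] yaw 180.0 zt [-1.6e-03  8.0e-04 -1.0e+00] q [ -28.1   22.3   60.6   -0.    97.2 -118. ]
dowel_1_mid 0.78 (335.9232, 204.24960000000002) [ 0.6257 -0.038 ] (58, 23) 86.7 0.0317
tenon_1_mid 0.88 (204.4416, 204.21120000000002) [ 0.6227 -0.2374] (69, 30) -28.9 0.0465
can 974 (array([ 0.596 , -0.0387]), np.float64(0.0453), 810)
can 903 (array([ 0.6128, -0.2349]), np.float64(0.0451), 749)
loop 0.92 364.5952 136.2816 [ 0.51  -0.032  0.11 ]
```

View pics/w8.png

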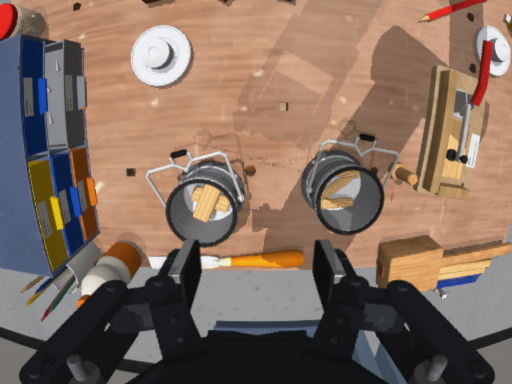

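View pics/side1.png

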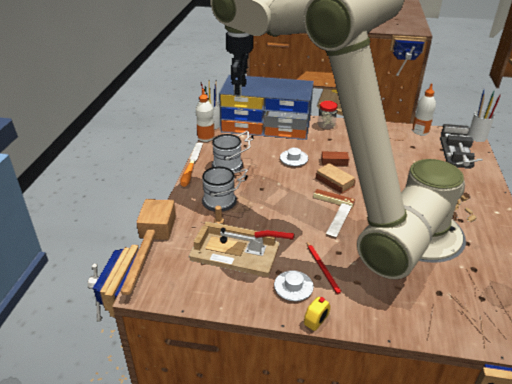

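All four pieces are in the right canisters ((207,203) tenons, (338,190) dowels), and the side view shows the bench clear of loose pieces. Now measure the near lid, (160,55), and both bail loops.

```bash
python3 - <<'E'
from h import *
P=np.load('P8.npy'); im=cv2.imread('pics/w8.png')
V,U=np.mgrid[:384,:512]; dark=im.max(2)<50
for n,(x0,y0,x1,y1) in {'T':(165,145,195,165),'D':(355,128,382,146)}.items():
    m=(U>=x0)&(U<x1)&(V>=y0)&(V<y1)&dark&(P[...,2]>0.06)
    print(n,m.sum(),P[m].mean(0).round(4),rect(P,m))
s=(U>130)&(U<195)&(V>20)&(V<90)
m=s&(P[...,2]>0.035)&(P[...,2]<0.05); print('boss',circ(P[m]),rect(P,m))
m=s&(P[...,2]>0.009)&(P[...,2]<0.018); print('plate',circ(P[m]),rect(P,m),np.median(P[m][:,2]))
m=s&(P[...,2]>0.009)&(P[...,2]<0.05);print('whole',rect(P,m))
goto(observe(),(0.396,-0.305,0.12))
E
```

```text
T 69 [ 0.5305 -0.2533  0.1183] (array([ 0.508 , -0.2111]), (117, 8), -61.9, np.float64(0.1135))
D 77 [ 0.5107 -0.0284  0.1102] (array([ 0.5108, -0.0279]), (19, 6), 83.8, np.float64(0.1102))
boss (array([ 0.3942, -0.3064]), np.float64(0.0178), 469) (array([ 0.394 , -0.3068]), (45, 44), -46.3, np.float64(0.0413))
plate (array([ 0.394 , -0.3066]), np.float64(0.0409), 1543) (array([ 0.3936, -0.3064]), (96, 95), 0.2, np.float64(0.0141)) 0.01412831106098461
whole (array([ 0.3936, -0.3064]), (96, 95), 0.2, np.float64(0.0146))
to (0.396, -0.305, 0.12) dp cm [ 15.73 -14.34  19.11]
```

Request:
move_arm(jaw=[6.4, 6.4, 6.4, 6.4, 6.4, 6.4, 6.4, 6.4, 6.4, 6.4], dp=[[2.65, -2.42, 2], [2.65, -2.42, 2], [2.65, -2.42, 2], [2.65, -2.42, 2], [2.65, -2.42, 2], [2.65, -2.42, 2], [0, 0, 4], [0, 0, 4], [0, 0, 0], [0, 0, 0]], turn=[[0, 0, 0], [0, 0, 0], [0, 0, 0], [0, 0, 0], [0, 0, 0], [0, 0, 0], [0, 0, 0], [0, 0, 0], [0, 0, 0], [0, 0, 0]])

```text
time_s: 26.72
position: [0.3941, -0.3066, 0.111]
tool_rot: [[-1.0, -0.001, -0.002], [-0.001, 1.0, 0.002], [0.002, 0.002, -1.0]]
ft_force: [-0.5, -0.1, 1.2]
grip_width: 0.0641
gripper_force: 0.0
```

```bash
python3 - <<'E'
from h import *
st,im,d,P=look('w9')
V,U=np.mgrid[:384,:512]
m=(U>100)&(U<400)&(V<330)&(d>0.1)&(P[...,2]>0.011)&(P[...,2]<0.017)&(np.hypot(P[...,0]-.394,P[...,1]+.3065)<0.06)
print('plate',rect(P,m))
m=(d>0.1)&(P[...,2]>0.033)&(P[...,2]<0.047)&(np.hypot(P[...,0]-.394,P[...,1]+.3065)<0.04)
print('boss',rect(P,m))
goto(st,(0.394,-0.3065,0.015))
E
```

```text
t 26.72 pos [ 0.3941 -0.3066  0.111 ] yaw -179.9 zt [-0.002   0.0025 -1.    ] q [ -51.5   24.2   92.8   -0.    63.1 -141.5]
plate (array([ 0.3931, -0.3078]), (95, 95), -88.3, np.float64(0.0139))
boss (array([ 0.393 , -0.3072]), (45, 44), 34.1, np.float64(0.041))
to (0.394, -0.3065, 0.015) dp cm [-0.   -0.02  9.6 ]
```

Request:
move_arm(jaw=[6.4, 6.4, 6.4, 6.4, 6.4, 4, 4, 4, 4, 4, 4], dp=[[0.1, -0.1, 4], [0, 0, 3.5], [0, 0, 1.5], [0, 0, 0.6], [0, 0, 0], [0, 0, 0], [0, 0, 0], [0, 0, 0], [0, 0, 0], [0, 0, 0], [0, 0, 0]], turn=[[0, 0, 0], [0, 0, 0], [0, 0, 0], [0, 0, 0], [0, 0, 0], [0, 0, 0], [0, 0, 0], [0, 0, 0], [0, 0, 0], [0, 0, 0], [0, 0, 0]], force=80)

```text
time_s: 27.68
position: [0.3946, -0.3091, 0.0178]
tool_rot: [[-1.0, -0.001, 0.003], [-0.001, 1.0, -0.004], [-0.003, -0.004, -1.0]]
ft_force: [0.6, 1.0, 8.2]
grip_width: 0.0416
gripper_force: 79.3
```

Request:
move_arm(jaw=[4, 4, 4, 4, 4, 4, 4, 4, 4, 4, 4, 4], dp=[[0, 0, -2], [0, 0, -3], [0, 0, -4], [0, 0, -4], [0, 0, -4], [0, 0, -3.5], [-3.65, 1.2, 0], [-3.65, 1.2, 0], [-3.65, 1.2, 0], [-3.65, 1.2, 0], [-3.65, 1.2, 0], [-3.65, 1.2, 0]], turn=[[0, 0, 0], [0, 0, 0], [0, 0, 0], [0, 0, 0], [0, 0, 0], [0, 0, 0], [0, 0, 0], [0, 0, 0], [0, 0, 0], [0, 0, 0], [0, 0, 0], [0, 0, 0]])

```text
time_s: 28.68
position: [0.6138, -0.2343, 0.2222]
tool_rot: [[-1.0, -0.001, 0.002], [-0.001, 1.0, -0.001], [-0.002, -0.001, -1.0]]
ft_force: [-0.5, -0.4, -0.8]
grip_width: 0.0417
gripper_force: 78.6
```

Request:
move_arm(jaw=[4, 4, 4], dp=[[0, 0, 0], [0, 0, 0], [0, 0, 0]], turn=[[0, 0, 0], [0, 0, 0], [0, 0, 0]])

```text
time_s: 28.93
position: [0.6118, -0.2355, 0.2213]
tool_rot: [[-1.0, -0.001, 0.0], [-0.001, 1.0, -0.001], [-0.0, -0.001, -1.0]]
ft_force: [-0.3, -0.2, -1.2]
grip_width: 0.0414
gripper_force: 78.7
```

```bash
python3 - <<'E'
from h import *
st,im,d,P=look('w10'); np.save('P10.npy',P); np.save('d10.npy',d)
print(st['grip_width'],st['gripper_force'])
# held lid plate in tool frame
Q=(P-st['position'])@st['tool_rot']
m=(d>0.05)&(np.hypot(Q[...,0],Q[...,1])<0.06)&(Q[...,2]>-0.03)&(Q[...,2]<0.03)
print(m.sum()); 
for lo in np.arange(-0.03,0.03,0.005): print(round(lo,3),((Q[...,2]>lo)&(Q[...,2]<lo+.005)&m).sum(),end=';')
m2=m&(abs(Q[...,2]-0.003)<0.006); print(Q[m2].min(0),Q[m2].max(0))
goto(st,(0.6135,-0.2347,0.108))
E
```

```text
t 28.93 pos [ 0.6118 -0.2355  0.2213] yaw -179.9 zt [ 5.e-04 -7.e-04 -1.e+00] q [ -31.4   33.1   56.6   -0.    90.3 -121.5]
0.04135744927559245 78.65754020400345
18676
-0.03 1419;-0.025 4753;-0.02 747;-0.015 502;-0.01 385;-0.005 219;0.0 9955;0.005 696;0.01 0;0.015 0;0.02 0;0.025 0;[-0.04635459 -0.0478299  -0.00296659] [0.04940333 0.04816907 0.00821263]
to (0.6135, -0.2347, 0.108) dp cm [-0.16  0.09 11.33]
```

View pics/w10.png

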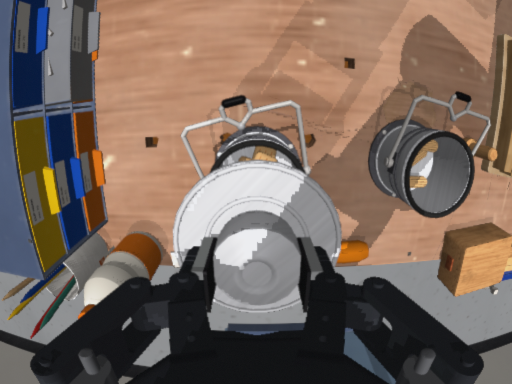

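Lid held level (plate centre at (258,240)), bail loops visible at (233,101) and (463,97). Lower it onto the tenon canister.

Request:
move_arm(jaw=[4, 4, 4, 4, 4, 4, 4], dp=[[-0.3, 0.1, 3], [0, 0, 3], [0, 0, 2.5], [0, 0, 1.5], [0, 0, 1], [0, 0, 0.6], [0, 0, 0]], turn=[[0, 0, 0], [0, 0, 0], [0, 0, 0], [0, 0, 0], [0, 0, 0], [0, 0, 0], [0, 0, 0]])

```text
time_s: 29.57
position: [0.6147, -0.2353, 0.1054]
tool_rot: [[-1.0, -0.0, 0.0], [-0.0, 1.0, -0.001], [-0.0, -0.001, -1.0]]
ft_force: [-3.5, 1.3, 6.8]
grip_width: 0.0417
gripper_force: 79.5
```

```bash
python3 - <<'E'
from h import *
st=observe(); print(st['position'],st['ft_force'],st['grip_width'])
P=np.load('P10.npy'); im=cv2.imread('pics/w10.png')
V,U=np.mgrid[:384,:512]; dark=im.max(2)<60
for n,(x0,y0,x1,y1),c in (('T',(218,92,250,112),(0.6133,-0.2347)),('D',(452,88,474,106),(0.5965,-0.0382))):
    m=(U>=x0)&(U<x1)&(V>=y0)&(V<y1)&dark&(P[...,2]>0.08)&(P[...,2]<0.14)
    q=P[m].mean(0); v=np.array(c)-q[:2]; print(n,m.sum(),q.round(4),'r',np.hypot(*v).round(4),'canyaw',np.degrees(np.arctan2(v[1],v[0])).round(1),'ang',np.arctan2(np.hypot(*v),q[2]-.004-.061).round(3),rect(P,m))
E
```

```text
[ 0.61465555 -0.23526516  0.10535176] [-3.45433542  1.32126367  6.79212986] 0.04171044962460766
T 172 [ 0.5319 -0.2551  0.1131] r 0.0839 canyaw 14.0 ang 1.05 (array([ 0.5318, -0.2548]), (20, 7), -75.2, np.float64(0.1133))
D 102 [ 0.5116 -0.0293  0.1097] r 0.0853 canyaw -6.0 ang 1.088 (array([ 0.5114, -0.0289]), (18, 7), 83.2, np.float64(0.1098))
```

Request:
move_arm(jaw=[5.8, 5.8, 5.8, 5.8, 5.8, 5.8, 5.8, 6.4, 6.4, 6.4, 6.4, 6.4], dp=[[0, 0, 0], [0, 0, 0], [0, 0, 0], [0, 0, -2], [0, 0, -4], [0, 0, -4], [0, 0, -4], [1.7, 3.2, 0], [1.7, 3.2, 0], [1.7, 3.2, 0], [1.7, 3.2, 0], [1.7, 3.2, 0]], turn=[[0, 0, 0], [0, 0, 0], [0, 0, 0], [0, 0, 0], [0, 0, 0], [0, 0, 0], [0, 0, 0], [0, 0, 0], [0, 0, 0], [0, 0, 0], [0, 0, 0], [0, 0, 0]])

```text
time_s: 30.57
position: [0.529, -0.0734, 0.2448]
tool_rot: [[-1.0, -0.001, 0.001], [-0.001, 1.0, -0.0], [-0.001, -0.0, -1.0]]
ft_force: [1.1, 0.3, -0.2]
grip_width: 0.0639
gripper_force: 0.0
```

Request:
move_arm(jaw=[6.4, 6.4, 6.4, 6.4, 6.4, 6.4, 6.4, 6.4, 6.4, 6.4, 6.4, 6.4], dp=[[1.7, 3.2, 0], [1.7, 3.2, 0], [1.7, 3.2, 0], [1.7, 3.2, 0], [1.7, 3.2, 0], [1.7, 3.2, 0], [1.7, 3.2, 0], [1.7, 3.2, 0], [1.7, 3.2, 0], [1.7, 3.2, 0], [0, 0, 0], [0, 0, 0]], turn=[[0, 0, 0], [0, 0, 0], [0, 0, 0], [0, 0, 0], [0, 0, 0], [0, 0, 0], [0, 0, 0], [0, 0, 0], [0, 0, 0], [0, 0, 0], [0, 0, 0], [0, 0, 0]])

```text
time_s: 31.57
position: [0.3589, 0.2463, 0.2448]
tool_rot: [[-1.0, -0.005, 0.001], [-0.005, 1.0, 0.0], [-0.001, 0.0, -1.0]]
ft_force: [-0.9, -0.3, 0.3]
grip_width: 0.0644
gripper_force: 0.0
```

```bash
python3 - <<'E'
from h import *
st,im,d,P=look('w11')
n=(d>0.1)&(np.hypot(P[...,0]-.345,P[...,1]-.272)<0.075)
m=n&(P[...,2]>0.011)&(P[...,2]<0.017); print('plate',m.sum(),rect(P,m))
m=n&(P[...,2]>0.033)&(P[...,2]<0.047); print('boss',m.sum(),rect(P,m)); c=rect(P,m)[0]
goto(st,(c[0],c[1],0.1)); 
E
```

```text
t 31.57 pos [0.3589 0.2463 0.2448] yaw -179.7 zt [ 1.2e-03  3.0e-04 -1.0e+00] q [ 18.8   9.5  89.6  -0.   80.8 -71.5]
plate 3282 (array([0.3502, 0.2738]), (127, 97), -6.9, np.float64(0.0139))
boss 1092 (array([0.3344, 0.2755]), (45, 43), -0.1, np.float64(0.0412))
to (np.float64(0.3344), np.float64(0.2755), 0.1) dp cm [ 2.45  2.93 14.48]
```

Request:
move_arm(jaw=[6.4, 6.4, 6.4, 6.4, 6.4, 6.4, 6.4, 6.4, 4, 4, 4, 4], dp=[[1.2, 1.4, 3], [1.2, 1.4, 3], [0, 0, 4], [0, 0, 4], [0, 0, 4], [0, 0, 3], [0, 0, 1.8], [0, 0, 0], [0, 0, 0], [0, 0, 0], [0, 0, 0], [0, 0, 0]], turn=[[0, 0, 0], [0, 0, 0], [0, 0, 0], [0, 0, 0], [0, 0, 0], [0, 0, 0], [0, 0, 0], [0, 0, 0], [0, 0, 0], [0, 0, 0], [0, 0, 0], [0, 0, 0]], force=80)

```text
time_s: 32.62
position: [0.3368, 0.2733, 0.0178]
tool_rot: [[-1.0, -0.001, 0.003], [-0.001, 1.0, 0.001], [-0.003, 0.001, -1.0]]
ft_force: [1.0, 0.4, 9.6]
grip_width: 0.0417
gripper_force: 80.8
```

Request:
move_arm(jaw=[4, 4, 4, 4, 4, 4, 4, 4, 4, 4], dp=[[0, 0, 0], [0, 0, 0], [0, 0, -2], [0, 0, -3], [0, 0, -4], [0, 0, -4], [0, 0, -4], [0, 0, -3.5], [0, 0, 0], [0, 0, 0]], turn=[[0, 0, 0], [0, 0, 0], [0, 0, 0], [0, 0, 0], [0, 0, 0], [0, 0, 0], [0, 0, 0], [0, 0, 0], [0, 0, 0], [0, 0, 0]])

```text
time_s: 33.45
position: [0.336, 0.2733, 0.2232]
tool_rot: [[-1.0, -0.001, 0.005], [-0.001, 1.0, 0.002], [-0.005, 0.002, -1.0]]
ft_force: [-1.1, 0.3, -2.3]
grip_width: 0.0418
gripper_force: 79.7
```

```bash
cat >> h.py <<'E'
def heldlid(st,P,d):
    Q=(P-st['position'])@st['tool_rot']
    m=(d>0.05)&(np.hypot(Q[...,0],Q[...,1])<0.06)&(abs(Q[...,2]-0.003)<0.007)
    print('lid in tool',m.sum(),Q[m].min(0).round(4),Q[m].max(0).round(4),'z',np.median(Q[m][:,2]).round(4),'grip',st['grip_width'])
E
python3 - <<'E'
from h import *
st,im,d,P=look('w12'); heldlid(st,P,d)
goto(st,(0.598,-0.0382,0.22)); 
E
```

```text
t 33.45 pos [0.336  0.2733 0.2232] yaw -179.9 zt [ 0.0047  0.0021 -1.    ] q [ 23.4  10.3  92.4   0.   77.  -66.7]
lid in tool 10985 [-0.046 -0.048 -0.004] [0.0498 0.0484 0.0088] z 0.0041 grip 0.04179203039588469
to (0.598, -0.0382, 0.22) dp cm [-26.16 -31.18   0.38]
```

Request:
move_arm(jaw=[4, 4, 4, 4, 4, 4, 4, 4, 4, 4, 4, 4], dp=[[-2.4, -2.83, 0], [-2.4, -2.83, 0], [-2.4, -2.83, 0], [-2.4, -2.83, 0], [-2.4, -2.83, 0], [-2.4, -2.83, 0], [-2.4, -2.83, 0], [-2.4, -2.83, 0], [-2.4, -2.83, 0], [-2.4, -2.83, 0], [-2.2, -2.8, 0], [0, 0, 0]], turn=[[0, 0, 0], [0, 0, 0], [0, 0, 0], [0, 0, 0], [0, 0, 0], [0, 0, 0], [0, 0, 0], [0, 0, 0], [0, 0, 0], [0, 0, 0], [0, 0, 0], [0, 0, 0]])

```text
time_s: 34.5
position: [0.6002, -0.0425, 0.2181]
tool_rot: [[-1.0, 0.003, -0.003], [0.003, 1.0, -0.0], [0.003, -0.0, -1.0]]
ft_force: [-1.0, 0.7, -1.5]
grip_width: 0.0415
gripper_force: 80.0
```

Request:
move_arm(jaw=[4, 4], dp=[[0, 0, 0], [0, 0, 0]], turn=[[0, 0, 0], [0, 0, 0]])

```text
time_s: 34.67
position: [0.5973, -0.0372, 0.2197]
tool_rot: [[-1.0, -0.001, -0.003], [-0.001, 1.0, 0.001], [0.003, 0.001, -1.0]]
ft_force: [-0.3, -0.1, -1.1]
grip_width: 0.0414
gripper_force: 79.9
```

```bash
python3 - <<'E'
from h import *
st,im,d,P=look('w13'); heldlid(st,P,d)
goto(st,(0.598,-0.0382,0.106))
# T lid seated?
for c in ((0.6133,-0.2347),):
    n=(d>0.1)&(np.hypot(P[...,0]-c[0],P[...,1]-c[1])<0.06)
    m=n&(P[...,2]>0.098)&(P[...,2]<0.110); print('plateT',m.sum(),rect(P,m))
    m=n&(P[...,2]>0.122)&(P[...,2]<0.138); print('bossT',m.sum(),rect(P,m) if m.sum()>20 else '')
E
```

```text
t 34.67 pos [ 0.5973 -0.0372  0.2197] yaw -179.9 zt [-0.0031  0.0011 -1.    ] q [ -14.9   27.3   67.3    0.    85.7 -105. ]
lid in tool 10989 [-0.0456 -0.0481 -0.004 ] [0.0499 0.0483 0.0079] z 0.0039 grip 0.04144873605842777
to (0.598, -0.0382, 0.106) dp cm [-0.11 -0.12 11.37] 
plateT 3210 (array([ 0.6133, -0.2342]), (96, 96), 52.7, np.float64(0.1036))
bossT 1188 (array([ 0.6136, -0.2345]), (45, 44), -78.8, np.float64(0.1305))
```

Request:
move_arm(jaw=[4, 4, 4, 4, 4, 4, 4, 5.8, 5.8, 5.8, 5.8], dp=[[-0.1, -0.1, 3], [0, 0, 3], [0, 0, 2.5], [0, 0, 1.5], [0, 0, 1], [0, 0, 0.5], [0, 0, 0], [0, 0, 0], [0, 0, 0], [0, 0, 0], [0, 0, 0]], turn=[[0, 0, 0], [0, 0, 0], [0, 0, 0], [0, 0, 0], [0, 0, 0], [0, 0, 0], [0, 0, 0], [0, 0, 0], [0, 0, 0], [0, 0, 0], [0, 0, 0]])

```text
time_s: 35.63
position: [0.5994, -0.0387, 0.1069]
tool_rot: [[-1.0, -0.001, 0.001], [-0.001, 1.0, -0.0], [-0.001, -0.0, -1.0]]
ft_force: [-0.8, -0.2, 0.1]
grip_width: 0.0575
gripper_force: 0.0
```

Request:
move_arm(jaw=[5.8, 5.8, 5.8, 3, 0, 0, 0, 0, 0, 0, 0], dp=[[0, 0, -2], [0, 0, -4], [0, 0, -4], [3.5, 0, 0], [3.5, 0, 0], [3.5, 0, 0], [3.5, 0, 0], [0, 0, 0], [0, 0, 0], [0, 0, 0], [0, 0, 0]], turn=[[0, 0, 0], [0, 0, 0], [0, 0, 0], [0, 0, 0], [0, 0, 0], [0, 0, 0], [0, 0, 0], [0, 0, 0], [0, 0, 0], [0, 0, 0], [0, 0, 0]])

```text
time_s: 36.55
position: [0.4602, -0.039, 0.2065]
tool_rot: [[-1.0, -0.001, 0.001], [-0.001, 1.0, -0.0], [-0.001, -0.0, -1.0]]
ft_force: [0.5, -0.5, -0.2]
grip_width: 0.0001
gripper_force: 0.0
```

```bash
python3 - <<'E'
from h import *
st,im,d,P=look('w14'); print(st['grip_width'])
for c in ((0.6133,-0.2347),(0.5965,-0.0382)):
    n=(d>0.1)&(np.hypot(P[...,0]-c[0],P[...,1]-c[1])<0.06)
    m=n&(P[...,2]>0.098)&(P[...,2]<0.110); print('plate',m.sum(),rect(P,m) if m.sum()>20 else '')
    m=n&(P[...,2]>0.122)&(P[...,2]<0.138); print('boss',m.sum(),rect(P,m) if m.sum()>20 else '')
E
```

```text
t 36.55 pos [ 0.4602 -0.039   0.2065] yaw -179.9 zt [ 1.1e-03 -3.0e-04 -1.0e+00] q [ -19.6   14.2   90.1    0.    75.6 -109.7]
9.197633038993456e-05
plate 1365 (array([ 0.5849, -0.2431]), (95, 60), -73.2, np.float64(0.1035))
boss 326 (array([ 0.6013, -0.2401]), (43, 19), -62.2, np.float64(0.1291))
plate 0 
boss 219 (array([ 0.5859, -0.0383]), (24, 12), -0.6, np.float64(0.1309))
```

View pics/w14.png

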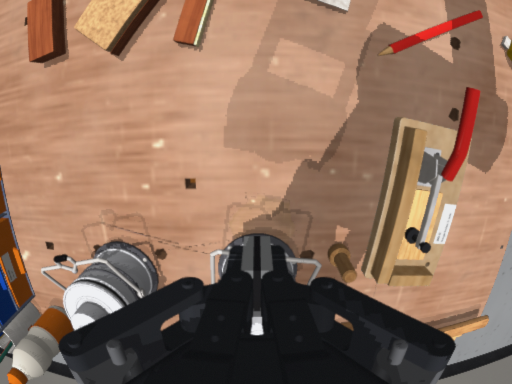

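Request:
move_arm(jaw=[0, 0, 0, 0, 0, 0, 0], dp=[[-2.1, 1.3, 0], [0, 0, 3], [0, 0, 3], [0, 0, 3], [0, 0, 2], [0, 0, 0], [0, 0, 0]], turn=[[0, 0, 0.108], [0, 0, 0], [0, 0, 0], [0, 0, 0], [0, 0, 0], [0, 0, 0], [0, 0, 0]], force=80)

```text
time_s: 37.18
position: [0.4805, -0.0257, 0.0959]
tool_rot: [[-0.994, 0.106, -0.002], [0.106, 0.994, 0.0], [0.002, 0.0, -1.0]]
ft_force: [-0.6, 0.8, 0.0]
grip_width: 0.0
gripper_force: 0.0
```

```bash
cat >> h.py <<'E'
def can(st,c,psi):
    v=st['position'][:2]-np.array(c); a=np.radians(psi); R=st['tool_rot']
    print('t',st['time_s'],'X,Y,z mm',(1000*(v@[np.cos(a),np.sin(a)])).round(1),(1000*(v@[-np.sin(a),np.cos(a)])).round(1),(1000*st['position'][2]).round(1),'yaw',np.degrees(np.arctan2(R[1,0],R[0,0])).round(1),'ft',st['ft_force'].round(1))
E
python3 - <<'E'
from h import *
can(observe(),(0.5965,-0.0384),-6.2)
E
```

```text
t 37.1833 X,Y,z mm -116.7 0.1 95.9 yaw 173.9 ft [-0.6  0.8  0. ]
```

Request:
move_arm(jaw=[0, 0, 0, 0, 0, 0, 0, 0], dp=[[-1.6, 0, 0], [-1.3, 0, -1.2], [-1.3, 0, -1.2], [-1.3, 0, -1.3], [-1.2, 0, -0.8], [-0.8, 0, -0.2], [0, 0, 0], [0, 0, 0]], turn=[[0, 0, 0], [0, 0, 0], [0, 0, 0], [0, 0, 0], [0, 0, 0], [0, 0, 0], [0, 0, 0], [0, 0, 0]])

```text
time_s: 37.85
position: [0.5551, -0.0338, 0.1444]
tool_rot: [[-0.994, 0.106, 0.002], [0.106, 0.994, -0.001], [-0.002, -0.0, -1.0]]
ft_force: [-1.1, 0.4, -0.7]
grip_width: -0.0
gripper_force: 0.0
```

```bash
python3 - <<'E'
from h import *
can(observe(),(0.5965,-0.0384),-6.2)
im,d=cams.get_image('side'); 
cv2.imwrite('pics/s2.png',cv2.resize(im[110:230,170:290,::-1],None,fx=5,fy=5,interpolation=cv2.INTER_CUBIC))
E
```

```text
t 37.85 X,Y,z mm -41.7 0.1 144.4 yaw 173.9 ft [-1.1  0.4 -0.7]
```

View pics/s2.png

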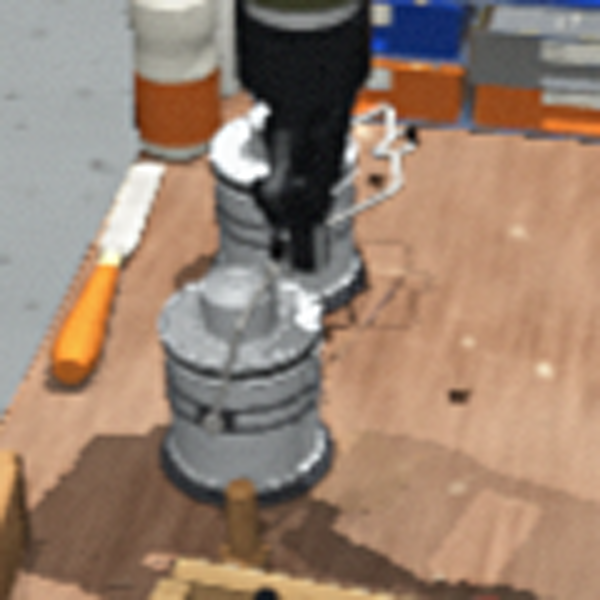

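The dowel bail has swung to about 0.3 rad, resting against the fingers at (275,260). Push on over the ridge.

Request:
move_arm(jaw=[0, 0, 0, 0, 0], dp=[[-0.5, 0, 0], [-0.5, 0, 0], [-0.5, 0, 0], [-0.4, 0, 0], [0, 0, 0]], turn=[[0, 0, 0], [0, 0, 0], [0, 0, 0], [0, 0, 0], [0, 0, 0]])

```text
time_s: 38.32
position: [0.5721, -0.0354, 0.1427]
tool_rot: [[-0.994, 0.106, -0.006], [0.106, 0.994, 0.001], [0.006, 0.0, -1.0]]
ft_force: [-7.8, 0.7, 3.3]
grip_width: 0.0005
gripper_force: 4.0
```

Request:
move_arm(jaw=[0, 0, 0, 0], dp=[[-0.3, 0, 0], [-0.3, 0, 0], [0, 0, 0], [0, 0, 0]], turn=[[0, 0, 0], [0, 0, 0], [0, 0, 0], [0, 0, 0]])

```text
time_s: 38.65
position: [0.58, -0.0365, 0.1432]
tool_rot: [[-0.994, 0.107, 0.001], [0.107, 0.994, -0.0], [-0.001, -0.0, -1.0]]
ft_force: [0.9, -0.5, -0.2]
grip_width: -0.0
gripper_force: 0.0
```

```bash
python3 - <<'E'
from h import *
can(observe(),(0.5965,-0.0384),-6.2)
E
```

```text
t 38.65 X,Y,z mm -16.6 0.1 143.2 yaw 173.9 ft [ 0.9 -0.5 -0.2]
```

Request:
move_arm(jaw=[0, 0, 0, 0, 0, 0, 0, 0, 0, 0, 0, 0], dp=[[3.5, 0, 0], [3.5, 0, 0], [0, 0, -4], [0, 0, -4], [-0.25, -3.9, 0], [-0.25, -3.9, 0], [-0.25, -3.9, 0], [-0.25, -3.9, 0], [-0.25, -3.9, 0], [-0.25, -3.9, 0], [0, 0, 0], [0, 0, 0]], turn=[[0, 0, 0], [0, 0, 0], [0, 0, 0], [0, 0, 0], [0, 0, 0], [0, 0, 0], [0, 0, 0], [0, 0, -0.118], [0, 0, -0.118], [0, 0, -0.117], [0, 0, 0], [0, 0, 0]])

```text
time_s: 39.65
position: [0.5136, -0.2639, 0.2226]
tool_rot: [[-0.971, -0.24, -0.0], [-0.24, 0.971, 0.0], [0.0, 0.0, -1.0]]
ft_force: [-0.9, 0.5, -0.7]
grip_width: 0.0
gripper_force: 0.0
```

```bash
python3 - <<'E'
from h import *
st,im,d,P=look('w15'); can(st,(0.6134,-0.2346),14.1)
c=np.array((0.5965,-0.0384)); n=(d>0.1)&(np.hypot(P[...,0]-c[0],P[...,1]-c[1])<0.05)&(P[...,2]>0.14)
print('D loop pts',n.sum(),P[n].mean(0).round(4),P[n].max(0).round(4),P[n].min(0).round(4))
V,U=np.mgrid[:384,:512]
m=(d>0.1)&(im.max(2)<60)&(P[...,2]>0.1)&(P[...,2]<0.125)&(np.hypot(P[...,0]-.532,P[...,1]+.255)<0.02)
print('T sleeve',m.sum(),P[m].mean(0).round(4) if m.sum() else '')
goto(st,(0.5009,-0.2629,0.097))
E
```

```text
t 39.65 pos [ 0.5136 -0.2639  0.2226] yaw -166.1 zt [-1.e-04  3.e-04 -1.e+00] q [ -38.9   24.9   70.7    0.    84.4 -142.8]
t 39.65 X,Y,z mm -104.0 -4.1 222.6 yaw -166.1 ft [-0.9  0.5 -0.7]
D loop pts 355 [ 0.5939 -0.0428  0.1514] [0.6021 0.0104 0.1641] [ 0.5871 -0.0873  0.1401]
T sleeve 166 [ 0.5303 -0.2553  0.1126]
to (0.5009, -0.2629, 0.097) dp cm [ 1.21  0.4  12.56]
```

Request:
move_arm(jaw=[0, 0, 0, 0, 0, 0, 0], dp=[[1.2, 0.4, 0], [0, 0, 3.5], [0, 0, 3.5], [0, 0, 3.5], [0, 0, 2.1], [0, 0, 0], [0, 0, 0]], turn=[[0, 0, 0], [0, 0, 0], [0, 0, 0], [0, 0, 0], [0, 0, 0], [0, 0, 0], [0, 0, 0]])

```text
time_s: 40.28
position: [0.5011, -0.2601, 0.0976]
tool_rot: [[-0.97, -0.244, -0.001], [-0.244, 0.97, 0.001], [0.0, 0.001, -1.0]]
ft_force: [0.6, -0.2, -0.2]
grip_width: -0.0001
gripper_force: 0.0
```

Request:
move_arm(jaw=[0, 0, 0, 0, 0, 0, 0, 0], dp=[[-1.6, 0, 0], [-1.3, 0, -1.2], [-1.3, 0, -1.2], [-1.3, 0, -1.3], [-1.2, 0, -0.8], [-0.8, 0, -0.2], [0, 0, 0], [0, 0, 0]], turn=[[0, 0, 0], [0, 0, 0], [0, 0, 0], [0, 0, 0], [0, 0, 0], [0, 0, 0], [0, 0, 0], [0, 0, 0]])

```text
time_s: 40.95
position: [0.5738, -0.2426, 0.1449]
tool_rot: [[-0.97, -0.244, 0.001], [-0.244, 0.97, -0.001], [-0.001, -0.001, -1.0]]
ft_force: [-0.1, -0.2, -0.1]
grip_width: -0.0
gripper_force: 0.0
```

```bash
python3 - <<'E'
from h import *
can(observe(),(0.6134,-0.2346),14.1)
E
```

```text
t 40.95 X,Y,z mm -40.3 1.9 144.9 yaw -165.9 ft [-0.1 -0.2 -0.1]
```

Request:
move_arm(jaw=[0, 0, 0, 0, 0], dp=[[-0.5, 0, 0], [-0.5, 0, 0], [-0.5, 0, 0], [-0.4, 0, 0], [0, 0, 0]], turn=[[0, 0, 0], [0, 0, 0], [0, 0, 0], [0, 0, 0], [0, 0, 0]])

```text
time_s: 41.37
position: [0.5913, -0.2388, 0.144]
tool_rot: [[-0.97, -0.242, -0.003], [-0.242, 0.97, -0.0], [0.003, 0.001, -1.0]]
ft_force: [-3.2, -1.4, 0.2]
grip_width: 0.0001
gripper_force: 1.5
```

Request:
move_arm(jaw=[0, 0, 0, 0], dp=[[-0.3, 0, 0], [-0.3, 0, 0], [0, 0, 0], [0, 0, 0]], turn=[[0, 0, 0], [0, 0, 0], [0, 0, 0], [0, 0, 0]])

```text
time_s: 41.7
position: [0.5983, -0.2368, 0.144]
tool_rot: [[-0.97, -0.243, 0.0], [-0.243, 0.97, 0.0], [-0.0, 0.0, -1.0]]
ft_force: [-0.1, -0.6, -0.3]
grip_width: 0.0002
gripper_force: 0.0
```

```bash
python3 - <<'E'
from h import *
can(observe(),(0.6134,-0.2346),14.1)
E
```

```text
t 41.7 X,Y,z mm -15.1 1.6 144.0 yaw -165.9 ft [-0.1 -0.6 -0.3]
```

Request:
move_arm(jaw=[0, 0, 0, 0, 0, 0, 0, 0, 0, 0, 0, 0], dp=[[3.5, 0, 0], [3.5, 0, 0], [0, 0, -4], [0, 0, -4], [0, 0, -4], [2, 3.6, 0], [2, 3.6, 0], [2, 3.6, 0], [2, 0, 0], [0, 0, 0], [0, 0, 0], [0, 0, 0]], turn=[[0, 0, 0], [0, 0, 0], [0, 0, 0], [0, 0, 0], [0, 0, 0], [0, 0, 0.12], [0, 0, 0.12], [0, 0, 0], [0, 0, 0], [0, 0, 0], [0, 0, 0], [0, 0, 0]])

```text
time_s: 42.7
position: [0.438, -0.1553, 0.2644]
tool_rot: [[-1.0, -0.005, 0.001], [-0.005, 1.0, -0.0], [-0.001, -0.0, -1.0]]
ft_force: [-0.4, -0.5, -0.2]
grip_width: -0.0001
gripper_force: 0.0
```

```bash
python3 - <<'E'
from h import *
st,im,d,P=look('w16')
for c,psi in (((0.5965,-0.0384),-6.2),((0.6134,-0.2346),14.1)):
    a=np.radians(psi); v=P[...,:2]-np.array(c); X=v@[np.cos(a),np.sin(a)]; Y=v@[-np.sin(a),np.cos(a)]
    m=(d>0.1)&(abs(Y)<0.014)&(abs(X)<0.05)&(P[...,2]>0.15); print('outer bar',m.sum(),'X',X[m].mean().round(4),'z',P[m][:,2].mean().round(4),P[m][:,2].max().round(4))
    m=(d>0.1)&(np.hypot(X,Y)<0.047)&(np.hypot(X,Y)>0.028)&(abs(P[...,2]-.103)<0.006); print('plate z',m.sum(),np.median(P[m][:,2]).round(4))
i2,_=cams.get_image('side'); a=cv2.resize(i2[110:230,170:290,::-1],(400,400),interpolation=cv2.INTER_CUBIC)
b=cv2.resize(im[130:330,100:420,::-1],(400,250),interpolation=cv2.INTER_CUBIC); b=cv2.copyMakeBorder(b,0,150,0,0,cv2.BORDER_CONSTANT)
cv2.imwrite('pics/f.png',np.hstack([a,b]))
E
```

```text
t 42.7 pos [ 0.438  -0.1553  0.2644] yaw -179.7 zt [ 7.e-04 -3.e-04 -1.e+00] q [ -34.2   11.7   83.4    0.    84.8 -124.5]
outer bar 24 X -0.0021 z 0.1586 0.165
plate z 746 0.1019<stdin>:5: RuntimeWarning: Mean of empty slice.
  ret = ret.dtype.type(ret / rcount)
Traceback (most recent call last):
ValueError: zero-size array to reduction operation maximum which has no identity
```

Request:
move_arm(jaw=[0, 0, 0, 0, 0, 0, 0, 0, 0], dp=[[0, 4, -2], [0, 4, -2], [0, 4, -2], [0, 4, -2], [0, 4, -2], [0, 0, 0], [0, 0, 0], [0, 0, 0], [0, 0, 0]], turn=[[0, 0, 0], [0, 0, 0], [0, 0, 0], [0, 0, 0], [0, 0, 0], [0, 0, 0], [0, 0, 0], [0, 0, 0], [0, 0, 0]])

```text
time_s: 43.5
position: [0.4367, 0.0304, 0.3565]
tool_rot: [[-1.0, -0.004, -0.002], [-0.004, 1.0, 0.0], [0.002, 0.0, -1.0]]
ft_force: [0.8, -0.3, -0.1]
grip_width: -0.0002
gripper_force: 0.0
```

```bash
python3 - <<'E'
from h import *
st,im,d,P=look('w17')
V,U=np.mgrid[:384,:512]
i2,d2=cams.get_image('side'); i3,d3=cams.get_image('scene')
for nm,PP,dd in (('wrist',P,d),('side',pix2world('side',U,V,d=d2),d2),('scene',pix2world('scene',U,V,d=d3),d3)):
  for k,c,psi in (('D',(0.5965,-0.0384),-6.2),('T',(0.6134,-0.2346),14.1)):
    a=np.radians(psi); v=PP[...,:2]-np.array(c); X=v@[np.cos(a),np.sin(a)]; Y=v@[-np.sin(a),np.cos(a)]; Z=PP[...,2]
    m=(dd>0.1)&(abs(Y)<0.02)&(abs(X)<0.05)&(Z>0.142)&(Z<0.175)
    print(nm,k,'loop',m.sum(),*( (X[m].mean().round(4),X[m].min().round(4),X[m].max().round(4),Z[m].max().round(4)) if m.any() else ()),end=' ')
    m=(dd>0.1)&(abs(Y)<0.06)&(X<-0.055)&(X>-0.11)&(Z>0.08)&(Z<0.14); print('open-bail pts',m.sum(),end=' ')
    r=np.hypot(X,Y); m=(dd>0.1)&(r<0.047)&(r>0.028)&(abs(Z-.103)<0.006); print('plate z',m.sum(),np.median(Z[m]).round(4) if m.any() else '')
E
```

```text
t 43.5 pos [0.4367 0.0304 0.3565] yaw -179.8 zt [-1.9e-03  2.0e-04 -1.0e+00] q [ -11.6    6.4   75.1   -0.    98.6 -101.8]
wrist D loop 79 -0.0037 -0.0064 -0.0001 0.1635 open-bail pts 0 plate z 762 0.1021
wrist T loop 103 -0.0007 -0.0041 0.0034 0.1648 open-bail pts 0 plate z 817 0.1022
side D loop 31 -0.0017 -0.0058 0.0031 0.1622 open-bail pts 0 plate z 188 0.0996
side T loop 19 0.0013 -0.0017 0.0052 0.1607 open-bail pts 0 plate z 134 0.0996
scene D loop 0 open-bail pts 0 plate z 0 
scene T loop 0 open-bail pts 0 plate z 0
```

Both bails stand upright within 4 mm of the axis, and the lid plates sit about 1.5 mm lower than unclamped. The arm is clear, so I'm handing in.

```bash
python3 -c "
from h import *
print(ticket.close_job())"
```

```text
the job is handed in; nothing more can be done
None
```

I put both dowels and both tenons into their matching canisters, put a lid on each and snapped both bails upright to clamp them, then handed the job in at about 44 s with the other tools untouched; the hand-in returned no verdict.

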